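# Hang the nesting scoops on the sprung hook

### The job

Put the three measuring scoops away on the one hook: first the smallest, then the middle one over it, then the largest over both, each hung by the slot in its handle with its open mouth facing the post. Slide the smallest back by feel until it sits firmly against the hook's sprung buffer, and each of the others until it sits firmly against the handle of the one behind, keeping up a gentle, never hard push for a moment before letting go. Leave them hanging straight, handle flat against handle, and leave everything else on the counter where it is.

Things in the scene. Friction and masses are not known exactly. Their poses are not given: they have to be found in the camera images.
- small: the smallest of three alike aluminium scoops (40 g +-25%), a square cup with a flat handle; starts standing on the cup's side, handle up, 97 mm tall. Origin: underside, middle, in the plane of the open mouth and the handle's back face; z up the handle, y across it, x = way the mouth faces (at first away from the robot +-0.4 rad). Cup 32 mm (y) x 30 (z), reaching 26 to -x, walls 2.5
- medium: the middle of three alike aluminium scoops (60 g +-25%), a square cup with a flat handle; starts standing on the cup's side, handle up, 103 mm tall. Origin: underside, middle, in the plane of the open mouth and the handle's back face; z up the handle, y across it, x = way the mouth faces (at first away from the robot +-0.4 rad). Cup 44 mm (y) x 42 (z), reaching 32 to -x, walls 2.5
- large: the largest of three alike aluminium scoops (85 g +-25%), a square cup with a flat handle; starts standing on the cup's side, handle up, 109 mm tall. Origin: underside, middle, in the plane of the open mouth and the handle's back face; z up the handle, y across it, x = way the mouth faces (at first away from the robot +-0.4 rad). Cup 56 mm (y) x 54 (z), reaching 38 to -x, walls 2.5
- small_slot (a point): middle of the top edge of the smallest scoop's hanging slot, on the handle's front face: (-4, 0, 75) mm in the scoop's frame, same axes. Slot: through hole 11 mm wide (y), 20 tall (z 55 to 75). Handle: flat plate x -4 to 0 mm, 28 wide (y), up to z=97; take it from above by its two side edges, across y
- medium_slot (a point): middle of the top edge of the middle scoop's hanging slot, on the handle's front face: (-4, 0, 81) mm in the scoop's frame, same axes. Slot: through hole 11 mm wide (y), 20 tall (z 61 to 81). Handle: flat plate x -4 to 0 mm, 36 wide (y), up to z=103; take it from above by its two side edges, across y
- large_slot (a point): middle of the top edge of the largest scoop's hanging slot, on the handle's front face: (-4, 0, 87) mm in the scoop's frame, same axes. Slot: through hole 11 mm wide (y), 20 tall (z 67 to 87). Handle: flat plate x -4 to 0 mm, 44 wide (y), up to z=109; take it from above by its two side edges, across y
- hook: fixed hook stand: foot plate 130 x 150 x 12 mm, 16 mm post, one level hook pointing along its -x (towards the robot +-0.25 rad). Origin on the table at the post's axis, z up. Shank: 6 mm round bar, axis 240 mm up on y=0, from the post to the bend at x=-135 mm. Nothing stands higher than 250 mm
- hook_bend (a point): front end of the shank's axis, where a short stub turns up: (-135, 0, 240) mm in the hook's frame, same axes. The stub's top is 10 mm above the shank's axis; it reaches 5 mm further forward than this point. A scoop's slot must pass over the stub, then come down on the shank. Pushing any scoop over 15 N on hook, buffer or scoop is rough
- buffer: sprung buffer's fixed housing at the shank's root; origin 5 mm before the post's axis, 15 mm below the shank's; axes as the hook's. Its rubber pad (22 mm wide, 6 mm above to 36 below the shank's axis) faces -x, 45 to 70 mm before this origin: set differently each time, NOT measured. It yields 1 mm per N for 5 mm, then is rigid. Firmly home: 2 N or more; aim for 4 to 6 N
- egg_cup: white ceramic egg cup, 50 mm across, 62 mm tall; bystander, loose, origin at its underside (middle)
- tumbler: green glass tumbler, 68 mm across, 110 mm tall; bystander, loose, origin at its underside (middle)
- butter_dish: covered steel butter dish, 100 x 170 mm, 69 mm tall; bystander, loose, origin at its underside (middle)
- spatula: wooden spatula lying flat, 280 mm long; bystander, loose, origin at its underside, to be left alone
- shaker: glass salt shaker with a steel cap, 42 mm across, 80 mm tall; bystander, loose, origin at its underside (middle)
Not all that is in view belongs to the job. Leave any green or red look-alike of the large alone.

How it is judged (in metres and radians):
On the way, in this order (a step that is already met when the one before it is completed fails the run):
1. the smallest scoop is on the hook and pressed against the buffer with at least 2 N for 0.15 s (x of small_slot in the frame of hook_bend between 0.006 and 0.1 m and y of small_slot in the frame of hook_bend between -0.006 and 0.006 m and z of small_slot in the frame of hook_bend between -0.003 and 0.009 m and contact force between small and buffer above 2 N), for 0.15 s.
2. then the middle scoop is on the hook and pressed against the smallest one's handle with at least 2 N for 0.15 s, the smallest being held against the buffer (over 1 N) (x of medium_slot in the frame of hook_bend between 0.006 and 0.1 m and y of medium_slot in the frame of hook_bend between -0.006 and 0.006 m and z of medium_slot in the frame of hook_bend between -0.003 and 0.009 m and distance between small_slot and medium_slot below 0.007 m and x of medium_slot in the frame of small_slot between -0.0068 and -0.0022 m and contact force between medium and small above 2 N and contact force between small and buffer above 1 N), for 0.15 s.
3. then the largest scoop is on the hook and pressed against the middle one's handle with at least 2 N for 0.15 s, the smallest being held against the buffer (over 1 N) (x of large_slot in the frame of hook_bend between 0.006 and 0.1 m and y of large_slot in the frame of hook_bend between -0.006 and 0.006 m and z of large_slot in the frame of hook_bend between -0.003 and 0.009 m and distance between medium_slot and large_slot below 0.007 m and x of large_slot in the frame of medium_slot between -0.0068 and -0.0022 m and contact force between large and medium above 2 N and contact force between small and buffer above 1 N), for 0.15 s.
At the end, for the whole second after the job is handed in: All three scoops hang at rest by their slots on the shank (slot edge within 6 mm sideways, 0 to 5.5 mm above its axis), upright within 0.15 rad: smallest touching the buffer (over 0.05 N), then middle, then largest, handles together (slot edges 2.2 to 6.8 mm apart along the shank; 4 is flush) (x of small_slot in the frame of hook_bend between 0.006 and 0.1 m and y of small_slot in the frame of hook_bend between -0.006 and 0.006 m and z of small_slot in the frame of hook_bend between 0 and 0.0055 m and angle between each of small, medium, large's own z axis and vertical below 0.15 rad and linear speed of each of small, medium, large below 0.02 m/s and x of medium_slot in the frame of hook_bend between 0.006 and 0.1 m and y of medium_slot in the frame of hook_bend between -0.006 and 0.006 m and z of medium_slot in the frame of hook_bend between 0 and 0.0055 m and x of large_slot in the frame of hook_bend between 0.006 and 0.1 m and y of large_slot in the frame of hook_bend between -0.006 and 0.006 m and z of large_slot in the frame of hook_bend between 0 and 0.0055 m and distance between small_slot and medium_slot below 0.007 m and x of medium_slot in the frame of small_slot between -0.0068 and -0.0022 m and distance between medium_slot and large_slot below 0.007 m and x of large_slot in the frame of medium_slot between -0.0068 and -0.0022 m and contact force between small and buffer above 0.05 N).
It fails at once if a scoop is pushed with more than 15 N against the hook, the buffer or another scoop (contact force between any of small, medium, large and hook above 15 N or contact force between any of small, medium, large and buffer above 15 N or contact force between any of medium, large and small above 15 N or contact force between large and medium above 15 N).
It fails at once if a bystander (egg cup, tumbler, butter dish, spatula or salt shaker) is moved more than 20 mm or knocked over (distance of any of egg_cup, tumbler, butter_dish, spatula, shaker from where it was at the start of the episode above 0.02 m or angle between any of egg_cup, tumbler, butter_dish, shaker's own z axis and vertical above 0.4 rad).
It also fails if it takes over 72 s, if anything falls off the work surface, if the arm or the gripper's body presses on something with over 40 N, if the wrist force passes 120 N, or if a joint passes its speed limit or range.

### The arm

A 6-joint arm with a two-finger parallel gripper is mounted at the origin on the work surface. World frame = base frame: x ahead of the robot, y to its left, z up, the work surface at z = 0. Lengths are in mm, angles in rad, forces in N, time in s.
With the tool pointing down it reaches from about 300 to 775 mm from the base axis. Payload 14.6 kg.
Tool frame: the origin (TCP) lies between the finger pads; the fingertips stand 19 mm ahead of it and the grasp point (between the pads) is the TCP; x points along the fingers, y is the direction in which the jaws open and shut, and the axes are right-handed (so a half turn about x gives the same grasp; the last joint's range is limited). The gripper opens to 94 mm and grips with 3 to 60 N. Pads are 16 mm wide; open, the fingers measure 119 mm over their backs; the gripper's body (75 mm by 177 mm) begins 78 mm behind the grasp point.
Start: joints at [1.262, 0.3, 1.521, -0, 1.321, -0.067], TCP at [131.696, 533.99, 224.446] pointing down, gripper open.
Joint ranges: [-3.03, 3.03], [-0.79, 2.21], [0.23, 2.52], [-1.04, 4.18], [0, 3.07], [-2.55, 2.55]. Speed limits (rad/s): [2.22, 2.22, 2.57, 3.14, 3.14, 3.14].

### API

Orientations are given as [roll, pitch, yaw] about the fixed x, y, z axes, in that order (R = Rz(yaw) Ry(pitch) Rx(roll)).
In Python, from cell import manip gives the robot as it stands.
- The arm moves only by the tool jog_arm, never from a script. Its argument "series" is one flat list of numbers, 7 for each row, row after row: the turn, a rotation vector about the world's x, y, z in rad, then the shift along the world's x, y, z in m, then the opening, from -1 (shut) to 1 (fully open). A call has 1 to 20 rows; each row is the pose to reach, as a shift and turn from the pose commanded when the call began; what a row does not reach only later rows make up. A row lasts 1/8 s, in which the tool goes at most 62.5 mm and 10.7 degrees, less where a joint would pass 70% of its speed; a pose out of reach is approached as far as the arm can. A call with a gripper value outside its range is refused whole. The fingers move at their own pace and stop on an object; "squeeze" is the grip in N (left out, the last holds). Time passes only in rows, so rows that repeat a pose let the fingers close. It gives the time, the measured TCP pose, the force and the opening at its end, in the units of the state.
- manip.read_state(): the state, without advancing time (a new reading comes with each control period).
- manip.camera(name): name is "side" or "top"; returns a dict with "color" (384x512x3 uint8, blue, green, red), "range_z" (384x512 float32, mm along the optical axis (not along the pixel's ray), 0 where there is no reading), "fx", "fy", "cx", "cy" (pixels), "pose" (4x4, takes a point from camera to world coordinates). Camera axes: x right, y down, z forward; pixel columns grow to the right and rows downward; lengths in mm; the calibration is good to about 2 mm. A picture is of the moment at which its call begins.
- manip.sign_off(): hands the job in, once; it reports no verdict.
The state is a dict: "clock": time; "joints": joint angles; "qd": joint speeds; "effort": joint torques, N m; "eef_pos": TCP position; "eef_rot": TCP orientation; "wrist_force": force on the tool from outside, world axes, zero at the start; "moment": the same for the moment, N m; "finger_gap": finger opening in mm.
Only numpy, scipy, OpenCV 4.12 (cv2) and the standard library are available. Lean on these libraries where they do the work, as an engineer would, in place of code of your own. Each camera call takes 0.05 s, during which the arm holds its last target.

## Working session

There is one attempt and no reset: what is moved stays moved. The work goes in short steps, Python scripts to look and compute and a tool call to move; the robot and the scene stay as the last step left them, time stands still between calls to the robot, and variables do not carry over. Pictures are saved under pics/ and viewed, and the job is handed in when it is done.

Besides the shell and the picture viewer there is one more tool, called after "Request:" by a JSON object that holds its "method" and its "body". jog_arm: Moves the arm, as the interface text tells. Its arguments: {"type":"object","properties":{"series":{"type":"array","items":{"type":"number"}},"squeeze":{"type":"number"}},"required":["series"]}

```bash
ls; mkdir -p pics; python3 - <<'E'
from cell import manip
import cv2,numpy as np
s=manip.read_state()
for k,v in s.items(): print(k,np.round(v,4).tolist())
for n in ("side","top"):
    c=manip.camera(n); cv2.imwrite(f"pics/{n}0.png",c["color"]); np.savez(f"{n}0.npz",**c)
    print(n,c["fx"],c["fy"],c["cx"],c["cy"],np.round(c["pose"],3).tolist())
E
```

```text
pics
clock 0.0
joints [1.2624, 0.3005, 1.5216, -0.0, 1.3207, -0.0666]
qd [0.0009, 0.0003, -0.0002, 0.0007, -0.001, -0.0006]
effort [0.002, -53.1811, -35.273, 0.071, 0.0245, -0.0001]
eef_pos [131.6262, 533.7485, 223.8707]
eef_rot [-1.6371, 1.5696, -1.8789]
wrist_force [0.273, 0.0553, 0.1831]
moment [-0.0007, 0.0492, 0.0365]
finger_gap 93.8043
side 350.2583886446597 350.2583886446597 249.84682540148629 191.30563901995143 [[0.689, -0.432, 0.581, 145.01], [-0.725, -0.412, 0.552, -358.514], [0.001, -0.802, -0.597, 596.372], [0.0, 0.0, 0.0, 1.0]]
top 407.29707613567194 407.29707613567194 253.69904539375148 193.21234465376733 [[-0.023, -0.995, 0.101, 448.997], [-0.999, 0.021, -0.027, 54.337], [0.025, -0.101, -0.995, 1162.098], [0.0, 0.0, 0.0, 1.0]]
```

View pics/side0.png

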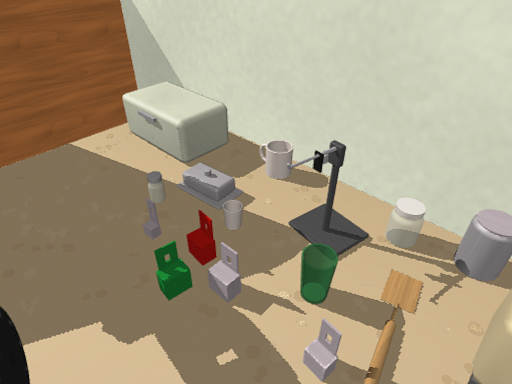

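View pics/top0.png

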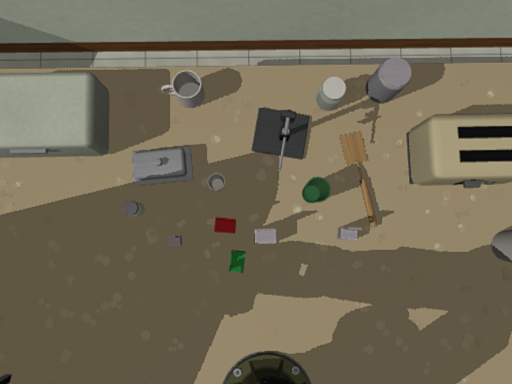

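The side view shows grey scoops at about (152,220), (225,273) and (321,350), with a red one at (203,240), a green one at (173,272) and the hook at (325,160). In the top view the grey ones are at (175,241), (265,236) and (348,233), the red at (225,226) and the green at (237,261). Next come close crops and the point clouds.

```bash
cat > h.py <<'E'
import numpy as np,cv2
def load(f): return dict(np.load(f))
def cloud(c):
    z=c["range_z"].astype(float); v,u=np.mgrid[:z.shape[0],:z.shape[1]]
    P=np.stack([(u-c["cx"])/c["fx"]*z,(v-c["cy"])/c["fy"]*z,z],-1)
    W=P@c["pose"][:3,:3].T+c["pose"][:3,3]; W[z<=0]=np.nan
    return W
def proj(c,p):
    p=np.atleast_2d(p); q=(p-c["pose"][:3,3])@c["pose"][:3,:3]
    return np.stack([q[:,0]/q[:,2]*c["fx"]+c["cx"],q[:,1]/q[:,2]*c["fy"]+c["cy"]],-1)
E
python3 - <<'E'
from h import *
s=load("side0.npz");t=load("top0.npz")
a=[cv2.resize(s["color"][y:y+90,x:x+90],None,fx=4.4,fy=4.4,interpolation=cv2.INTER_CUBIC) for x,y in((110,170),(180,220))]
b=[cv2.resize(s["color"][y:y+70,x:x+70],None,fx=4,fy=4,interpolation=cv2.INTER_CUBIC) for x,y in((290,314),(140,205),(230,200))]
cv2.imwrite("pics/c1.png",np.hstack(a)[:, :800])
a=[cv2.resize(c["color"][y:y+75,x:x+100],None,fx=4,fy=4,interpolation=cv2.INTER_CUBIC) for c,x,y in((s,280,309),(s,280,130),(t,245,90),(t,240,200))]
cv2.imwrite("pics/c2.png",np.vstack([np.hstack(a[:2]),np.hstack(a[2:])]))
Ws=cloud(s);Wt=cloud(t)
for n,W,u,v in[("s",Ws,152,208),("s",Ws,229,258),("s",Ws,330,340),("t",Wt,175,241),("t",Wt,265,236),("t",Wt,348,233)]: print(n,u,v,W[v,u].round(1))
E
```

```text
s 152 208 [444.6 239.5  79.2]
s 229 258 [5.09e+02 5.23e+01 4.00e-01]
s 330 340 [ 4.984e+02 -2.239e+02 -1.000e-01]
t 175 241 [436.3 243.   29.2]
t 265 236 [444.3  -3.9  51.9]
t 348 233 [ 447.1 -233.6   41.2]
```

View pics/c1.png

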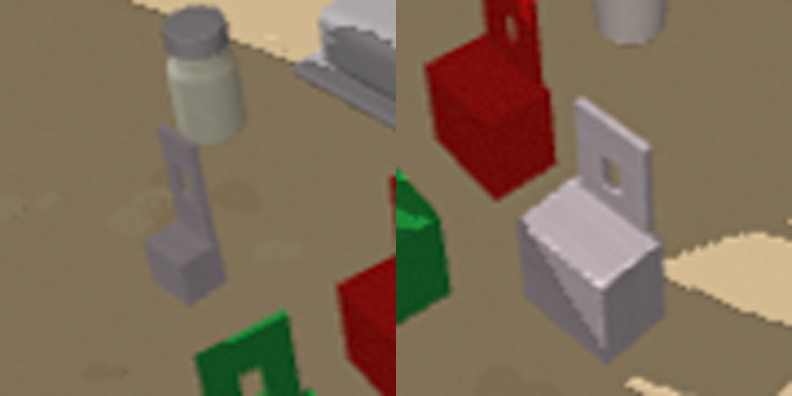

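View pics/c2.png

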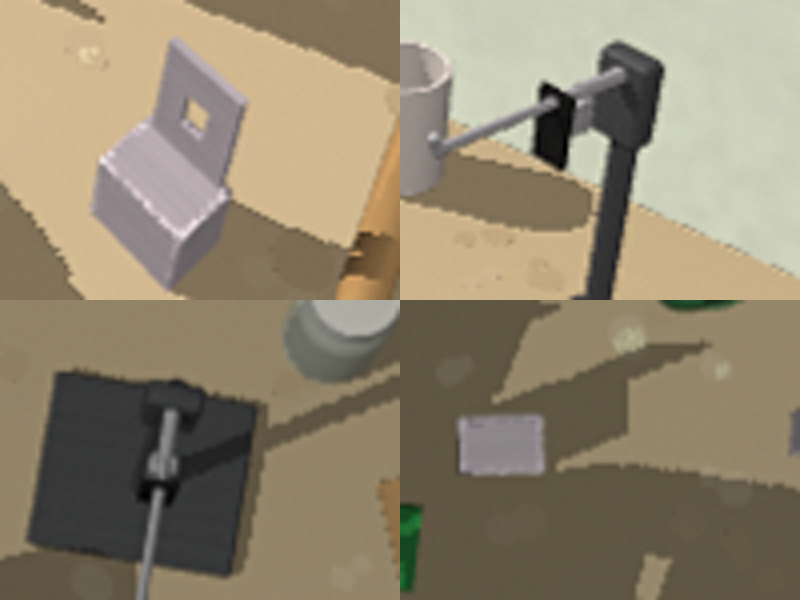

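```bash
cat > fit.py <<'E'
from h import *
from scipy.optimize import least_squares
S={"small":(32,30,26,28,97,(437,243)),"medium":(44,42,32,36,103,(445,-232)),"large":(56,54,38,44,109,(445,-4))}
def boxd(p,lo,hi):
    lo=np.array(lo);hi=np.array(hi);q=np.abs(p-(lo+hi)/2)-(hi-lo)/2
    return np.linalg.norm(np.maximum(q,0),axis=1)+np.minimum(q.max(1),0)
def local(P,x,y,yaw):
    c,s_=np.cos(yaw),np.sin(yaw);d=P-[x,y,0]
    return np.stack([c*d[:,0]+s_*d[:,1],-s_*d[:,0]+c*d[:,1],d[:,2]],1)
def sd(p,m):
    w,h,r,hw,H,_=m
    return np.minimum(boxd(p,(-r,-w/2,0),(0,w/2,h)),boxd(p,(-4,-hw/2,0),(0,hw/2,H)))
def pts(W,xy,R=55):
    P=W.reshape(-1,3);P=P[~np.isnan(P[:,0])]
    return P[(np.hypot(P[:,0]-xy[0],P[:,1]-xy[1])<R)&(P[:,2]>6)&(P[:,2]<125)]
def fit(P,m):
    best=None
    for y0 in(-.3,0,.3):
        r=least_squares(lambda t:sd(local(P,*t[:3])-[0,0,t[3]],m),[m[5][0]+15,m[5][1],y0,0],loss="soft_l1",f_scale=1.)
        if best is None or r.cost<best.cost:best=r
    return best
E
python3 - <<'E'
from fit import *
s=load("side0.npz");t=load("top0.npz");Ws=cloud(s);Wt=cloud(t)
for nm,W in(("side",Ws),("top",Wt)):
    P=W.reshape(-1,3); k=(P[:,0]>380)&(P[:,0]<520)&(abs(P[:,1])<220)&(abs(P[:,2])<8);print(nm,"table z",np.median(P[k,2]))
    for n,m in S.items():
        p=pts(W,m[5]);r=fit(p,m);d=sd(local(p,*r.x[:3])-[0,0,r.x[3]],m)
        print(n,len(p),r.x.round(3),"med|d|",np.median(abs(d)).round(2),"zmax",np.percentile(p[:,2],98).round(1))
p={n:np.vstack([pts(Ws,m[5]),pts(Wt,m[5])]) for n,m in S.items()}
for n,m in S.items():
    r=fit(p[n],m);print("both",n,r.x.round(3))
E
```

```text
side table z 0.5167255730083866
small 390 [4.47933e+02 2.46983e+02 5.80000e-02 1.75000e-01] med|d| 0.5 zmax 96.8
medium 1345 [ 4.59708e+02 -2.36319e+02 -1.13000e-01  7.74000e-01] med|d| 0.37 zmax 103.9
large 1229 [ 4.61676e+02 -3.19100e+00  1.00000e-03  4.95000e-01] med|d| 0.41 zmax 109.5
top table z -0.3288083296569084
small 138 [4.50108e+02 2.46840e+02 6.00000e-02 2.67000e-01] med|d| 0.93 zmax 98.3
medium 241 [ 4.60928e+02 -2.36117e+02 -1.11000e-01 -1.16000e-01] med|d| 0.92 zmax 103.0
large 308 [ 4.629e+02 -3.421e+00 -2.500e-02 -5.180e-01] med|d| 1.08 zmax 109.6
both small [4.47992e+02 2.46932e+02 6.00000e-02 2.18000e-01]
both medium [ 4.59734e+02 -2.36260e+02 -1.13000e-01  6.44000e-01]
both large [ 4.61694e+02 -3.18000e+00  1.00000e-03  2.21000e-01]
```

```bash
python3 - <<'E'
from h import *
s=load("side0.npz");t=load("top0.npz");Ws=cloud(s);Wt=cloud(t)
# shank points z 225..260
for nm,W in(("side",Ws),("top",Wt)):
    k=(W[...,2]>228)&(W[...,2]<262)&(W[...,0]>480)&(W[...,0]<800)&(abs(W[...,1]+40)<120)
    vv,uu=np.where(k);P=W[k];o=np.argsort(P[:,0])
    print(nm,len(P));
    for i in o[::max(1,len(o)//25)]:print(uu[i],vv[i],P[i].round(1))
k=(Wt[...,2]>6)&(Wt[...,2]<18)&(Wt[...,0]>560)&(Wt[...,0]<790)&(abs(Wt[...,1]+40)<120)
P=Wt[k][:,:2].astype(np.float32);print(len(P),cv2.minAreaRect(P),cv2.boxPoints(cv2.minAreaRect(P)))
E
```

```text
side 447
287 166 [591.4 -29.6 245.3]
290 166 [597.8 -31.8 243.3]
296 165 [610.3 -36.5 241.8]
300 164 [621.4 -37.7 239.5]
305 162 [634.8 -39.7 238.8]
310 158 [648.1 -41.4 242.6]
316 157 [661.6 -46.2 241. ]
321 157 [668.2 -53.4 241.1]
320 154 [669.  -49.7 246.1]
321 154 [670.3 -51.2 246.1]
317 159 [672.  -42.8 230.4]
323 154 [679.5 -50.3 241.8]
324 154 [683.6 -50.2 240. ]
327 157 [687.4 -55.7 233.7]
328 150 [695.7 -50.9 244.3]
332 149 [705.8 -53.8 243.6]
335 150 [712.5 -57.2 239.9]
337 148 [713.7 -60.2 245.2]
336 148 [714.5 -57.6 243.8]
342 149 [715.2 -70.6 246.3]
335 146 [715.8 -54.  246.5]
332 152 [716.7 -49.  230.1]
330 145 [718.  -41.2 242.9]
339 145 [719.3 -60.6 249.9]
343 154 [721.6 -71.5 232.4]
344 154 [724.2 -72.4 231.7]
344 145 [727.1 -67.4 249.4]
top 332
280 170 [593.3 -31.6 249.1]
279 166 [603.8 -30.2 241.8]
280 161 [615.3 -32.9 242. ]
280 156 [627.  -33.3 241.7]
282 151 [638.5 -38.2 241.9]
282 146 [649.9 -38.4 243.6]
284 141 [661.9 -43.5 241.8]
283 138 [669.6 -41.7 239.2]
281 138 [672.2 -38.1 228.6]
280 135 [674.7 -34.2 247.5]
288 133 [681.1 -53.6 239.7]
283 131 [686.2 -42.2 239.1]
284 129 [689.6 -44.2 243.8]
284 127 [695.7 -44.9 238.6]
285 123 [703.4 -46.8 245.1]
288 120 [710.7 -54.1 243.9]
292 119 [715.  -64.4 236.8]
290 117 [716.8 -58.6 247. ]
292 116 [718.3 -62.9 249.9]
291 116 [719.4 -61.1 246.3]
295 115 [721.  -70.2 248.3]
289 114 [722.7 -56.  251.2]
284 113 [725.2 -44.6 251.2]
281 113 [726.8 -38.1 246.5]
286 112 [728.8 -49.7 247. ]
283 110 [732.6 -42.5 250.6]
1775 ((675.4142456054688, -48.60045623779297), (222.51597595214844, 228.3800506591797), 89.39533233642578) [[ 560.05646  -158.64717 ]
 [ 788.42377  -161.05733 ]
 [ 790.77203    61.44626 ]
 [ 562.4047     63.856415]]
```

```bash
cat > shank.py <<'E'
from h import *
from scipy.optimize import least_squares
def shank(W,x0=598,x1=658,zlo=232,zhi=250):
    P=W.reshape(-1,3);P=P[~np.isnan(P[:,0])]
    yl=-36-.2*(P[:,0]-625)
    P=P[(P[:,0]>x0)&(P[:,0]<x1)&(P[:,2]>zlo)&(P[:,2]<zhi)&(abs(P[:,1]-yl)<14)]
    def f(t):
        d=np.array([1,t[1],t[3]]);d/=np.linalg.norm(d)
        q=P-[625,t[0],t[2]];return np.linalg.norm(q-np.outer(q@d,d),axis=1)-3
    r=least_squares(f,[-36,-.2,240,0],loss="soft_l1",f_scale=.7);return r.x,len(P),np.median(abs(f(r.x)))
E
python3 - <<'E'
from shank import *
s=load("side0.npz");t=load("top0.npz");Ws=cloud(s);Wt=cloud(t)
for W in(Ws,Wt):
    print(shank(W))
# image zooms of bend and buffer
cv2.imwrite("pics/hk.png",np.hstack([cv2.resize(s["color"][135:185,270:355],None,fx=7,fy=7,interpolation=cv2.INTER_NEAREST)[:,:595],cv2.resize(t["color"][105:175,265:295],None,fx=5,fy=5,interpolation=cv2.INTER_NEAREST)]))
# pad face candidates
for nm,W in(("side",Ws),):
    k=np.zeros(W.shape[:2],bool);k[148:180,310:330]=1
    for v in range(148,176,3): print(v,[tuple(W[v,u].round(0).astype(int)) if W[v,u,0]<760 else None for u in range(312,328,2)])
E
```

```text
(array([-3.54689809e+01, -2.06741935e-01,  2.40460373e+02, -1.45834928e-03]), 81, np.float64(0.39270926361193004))
(array([-3.57027432e+01, -1.90515211e-01,  2.40351242e+02,  8.53737768e-03]), 69, np.float64(0.6011448597139895))
148 [None, None, None, None, None, None, None, None]
151 [None, None, (np.int64(673), np.int64(-37), np.int64(246)), None, None, None, (np.int64(688), np.int64(-47), np.int64(244)), (np.int64(688), np.int64(-51), np.int64(245))]
154 [None, (np.int64(673), np.int64(-34), np.int64(238)), (np.int64(670), np.int64(-40), np.int64(242)), (np.int64(670), np.int64(-45), np.int64(244)), (np.int64(669), np.int64(-50), np.int64(246)), (np.int64(671), np.int64(-53), np.int64(247)), (np.int64(684), np.int64(-50), np.int64(240)), (np.int64(686), np.int64(-53), np.int64(240))]
157 [(np.int64(653), np.int64(-42), np.int64(243)), (np.int64(657), np.int64(-44), np.int64(242)), (np.int64(662), np.int64(-46), np.int64(241)), (np.int64(669), np.int64(-46), np.int64(238)), (np.int64(668), np.int64(-51), np.int64(240)), (np.int64(668), np.int64(-55), np.int64(242)), (np.int64(679),
[... 639 characters left out ...]
t64(-55), np.int64(226)), (np.int64(680), np.int64(-55), np.int64(222)), None]
166 [None, (np.int64(670), np.int64(-39), np.int64(213)), (np.int64(670), np.int64(-44), np.int64(215)), (np.int64(669), np.int64(-49), np.int64(218)), (np.int64(666), np.int64(-55), np.int64(222)), None, None, None]
169 [None, (np.int64(670), np.int64(-40), np.int64(206)), (np.int64(669), np.int64(-45), np.int64(209)), (np.int64(669), np.int64(-50), np.int64(211)), (np.int64(669), np.int64(-54), np.int64(213)), None, None, None]
172 [None, None, None, (np.int64(667), np.int64(-52), np.int64(206)), (np.int64(667), np.int64(-57), np.int64(208)), None, None, None]
175 [None, None, None, None, None, None, None, None]
```

View pics/hk.png

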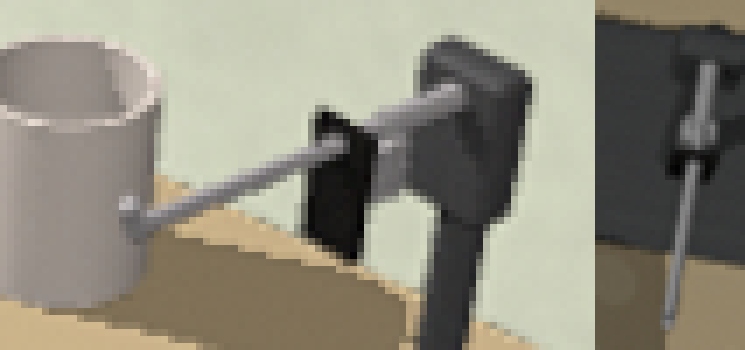

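```bash
cat > go.py <<'E'
from h import *
from scipy.spatial.transform import Rotation as Ro
from cell import manip
def st(goal=None,yaw=None):
    s=manip.read_state();R=Ro.from_euler("xyz",s["eef_rot"]).as_matrix()
    y=R[:,1];jy=np.arctan2(y[1],y[0])-np.pi/2; jy=(jy+np.pi/2)%np.pi-np.pi/2
    print("t",s["clock"],"p",np.round(s["eef_pos"],1),"toolx",R[:,0].round(4),"jawyaw",round(jy,4),"F",np.round(s["wrist_force"],2),"M",np.round(s["moment"],2),"gap",round(float(s["finger_gap"]),1),"j6",round(float(s["joints"][5]),3))
    if goal is not None: print("shift",(np.array(goal)-s["eef_pos"]).round(1))
    if yaw is not None:
        # turn to make tool x exactly down & jaw at yaw
        sg=1 if y@[-np.sin(yaw),np.cos(yaw),0]>0 else -1
        Y=sg*np.array([-np.sin(yaw),np.cos(yaw),0]);X=np.array([0,0,-1.]);D=np.stack([X,Y,np.cross(X,Y)],1)
        print("turn",Ro.from_matrix(D@R.T).as_rotvec().round(4))
    return s
E
python3 - <<'E'
from go import *
st((447,247,75),.06)
st((447,247,180),.06)
E
```

```text
t 0.1 p [131.6 533.8 224. ] toolx [-3.e-04 -1.e-03 -1.e+00] jawyaw -0.2418 F [-0.13 -0.31  0.13] M [-0.02 -0.    0.  ] gap 93.4 j6 -0.067
shift [ 315.4 -286.8 -149. ]
turn [ 1.000e-03 -2.000e-04  3.018e-01]
t 0.1 p [131.6 533.8 224. ] toolx [-3.e-04 -1.e-03 -1.e+00] jawyaw -0.2418 F [-0.13 -0.31  0.13] M [-0.02 -0.    0.  ] gap 93.4 j6 -0.067
shift [ 315.4 -286.8  -44. ]
turn [ 1.000e-03 -2.000e-04  3.018e-01]
```

Candidates for the scoops, by side pixel: grey (152,220), grey (321,350), grey (225,273), plus red (203,240) and green (173,272), which are look-alikes to leave alone. The heights and sizes fit small, medium and large respectively. I'm reaching for the small one at (152,220), with its plate centre at about (447,247).

Request:
{"method": "jog_arm", "body": {"series": [0,0,0.1,0.105,-0.095,0,0.3,0,0,0.3,0.21,-0.19,-0.02,0.3,0,0,0.302,0.3155,-0.287,-0.04,0.3,0,0,0.302,0.3155,-0.287,-0.04,0.3,0,0,0.302,0.3155,-0.287,-0.04,0.3,0,0,0.302,0.3155,-0.287,-0.04,0.3,0,0,0.302,0.3155,-0.287,-0.04,0.3,0,0,0.302,0.3155,-0.287,-0.04,0.3,0,0,0.302,0.3155,-0.287,-0.04,0.3,0,0,0.302,0.3155,-0.287,-0.04,0.3], "squeeze": 30}}

```text
clock: 1.35
eef_pos: [446.5, 247.9, 184.6]
eef_rot: [1.065, 1.571, 1.126]
wrist_force: [0.3, -0.0, -0.4]
finger_gap: 61.3
```

```bash
python3 - <<'E'
from go import *
st((447,247,75),.06)
for n in ("side",):
    c=manip.camera(n); np.savez(f"{n}1.npz",**c); cv2.imwrite("pics/s1.png",cv2.resize(c["color"][120:260,80:260],None,fx=4,fy=4))
E
```

```text
t 1.35 p [446.5 247.9 184.6] toolx [ 1.e-04  1.e-04 -1.e+00] jawyaw 0.0618 F [ 0.28 -0.03 -0.35] M [ 0.02  0.01 -0.03] gap 61.3 j6 -1.198
shift [   0.5   -0.9 -109.6]
turn [-0.0001  0.0001 -0.0018]
```

View pics/s1.png

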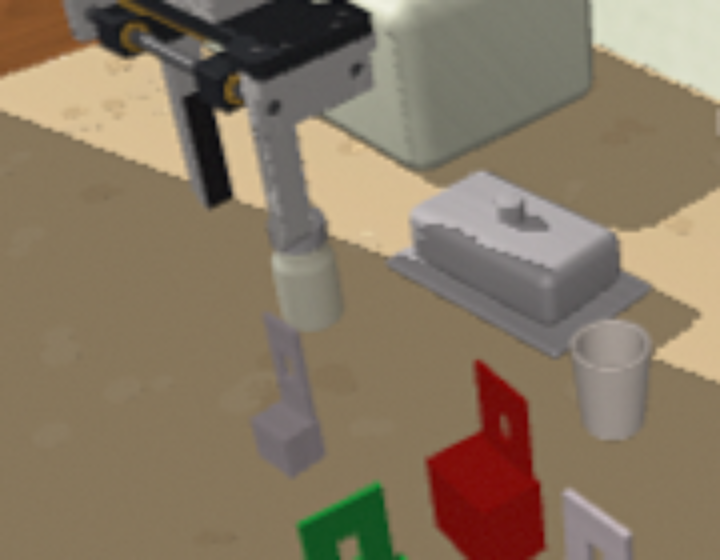

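The view shows the gripper at crop (250,130), above the small scoop at (285,390), with the jaws across the handle and the shaker well behind. I'll go down, close and lift.

Request:
{"method": "jog_arm", "body": {"series": [0,0,0,0.0005,-0.001,-0.05,0.3,0,0,0,0.0005,-0.001,-0.09,0.3,0,0,0,0.0005,-0.001,-0.108,0.3,0,0,0,0.0005,-0.001,-0.108,0.3,0,0,0,0.0005,-0.001,-0.108,-0.6,0,0,0,0.0005,-0.001,-0.108,-0.8,0,0,0,0.0005,-0.001,-0.108,-1,0,0,0,0.0005,-0.001,-0.108,-1,0,0,0,0.0005,-0.001,-0.108,-1,0,0,0,0.0005,-0.001,-0.108,-1], "squeeze": 30}}

```text
clock: 2.65
eef_pos: [447.9, 246.0, 76.8]
eef_rot: [0.366, 1.57, 0.426]
wrist_force: [-0.1, 0.3, 5.5]
finger_gap: 27.6
```

```bash
python3 - <<'E'
from go import *
st()
c=manip.camera("side"); np.savez(f"side2.npz",**c); cv2.imwrite("pics/s2.png",cv2.resize(c["color"][120:260,80:260],None,fx=4,fy=4))
E
```

```text
t 2.65 p [447.9 246.   76.8] toolx [ 6.e-04  3.e-04 -1.e+00] jawyaw 0.0601 F [-0.13  0.34  5.49] M [ 0.02  0.12 -0.03] gap 27.6 j6 -1.2
```

View pics/s2.png

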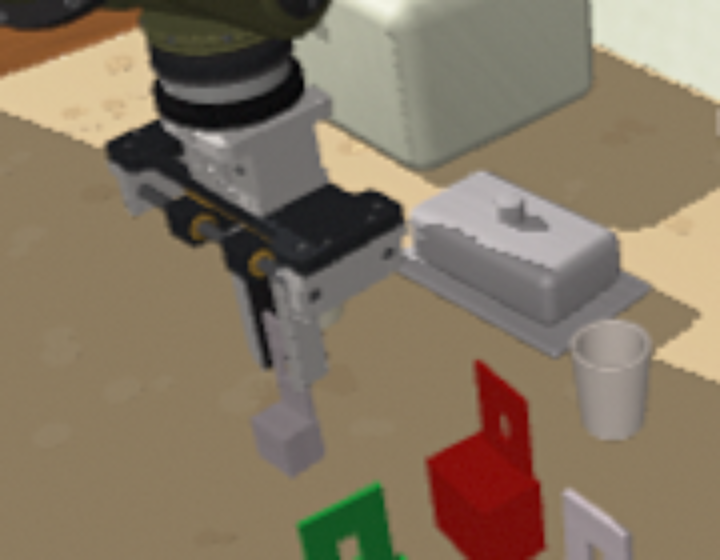

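Request:
{"method": "jog_arm", "body": {"series": [0,0,0,0,0,0.05,-1,0,0,0,0,0,0.1,-1,0,0,-0.05,0.02,-0.03,0.15,-1,0,0,-0.15,0.05,-0.09,0.179,-1,0,0,-0.25,0.08,-0.15,0.179,-1,0,0,-0.257,0.1,-0.21,0.179,-1,0,0,-0.257,0.112,-0.255,0.179,-1,0,0,-0.257,0.117,-0.27,0.179,-1,0,0,-0.257,0.117,-0.27,0.179,-1,0,0,-0.257,0.117,-0.27,0.179,-1,0,0,-0.257,0.117,-0.27,0.179,-1,0,0,-0.257,0.117,-0.27,0.179,-1]}}

```text
clock: 4.2
eef_pos: [564.6, -23.2, 255.6]
eef_rot: [0.33, 1.571, 0.134]
wrist_force: [0.6, -0.2, -0.9]
finger_gap: 27.5
```

```bash
python3 - <<'E'
from go import *
st((565,-23.6,256),-.197)
s=manip.camera("side"); np.savez(f"side3.npz",**s);t=manip.camera("top"); np.savez(f"top3.npz",**t)
cv2.imwrite("pics/s3.png",np.hstack([cv2.resize(s["color"][110:220,250:350],None,fx=5,fy=5),cv2.resize(t["color"][100:210,245:305],None,fx=5,fy=5)]))
E
```

```text
t 4.2 p [564.6 -23.2 255.6] toolx [ 2.e-04  0.e+00 -1.e+00] jawyaw -0.1956 F [ 0.65 -0.21 -0.92] M [0.03 0.05 0.02] gap 27.5 j6 -1.481
shift [ 0.4 -0.4  0.4]
turn [-0.      0.0002 -0.0014]
```

View pics/s3.png

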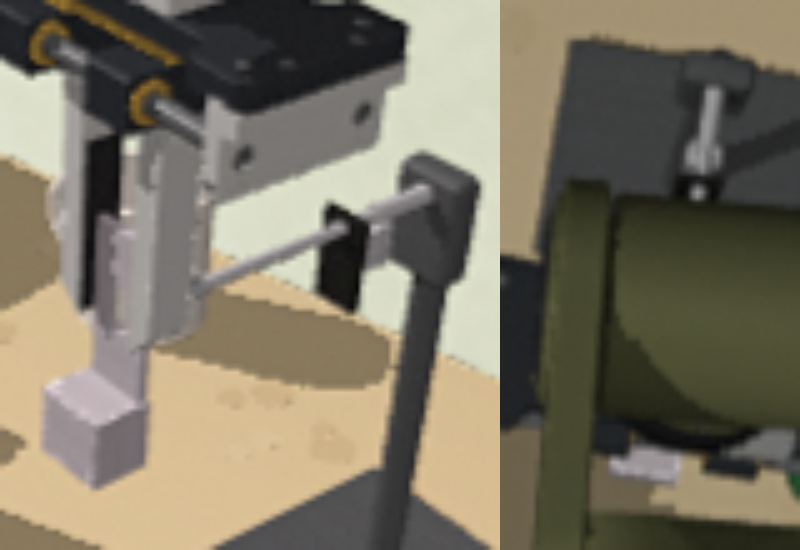

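The small scoop is held in front of the stub: cup at crop (95,430), shank end at (205,285). I'll fit the held scoop in the same camera that measured the shank.

```bash
cat > held.py <<'E'
from fit import *
from scipy.spatial.transform import Rotation as Ro
def held(W,n,p,yaw,dz,full6=False,hh=None):
    """fit held scoop: p tcp xyz; dz = tcp z above scoop underside"""
    m=S[n];w,h,r,hw,H,_=m
    o=np.array([p[0]+2*np.cos(yaw),p[1]+2*np.sin(yaw),p[2]-dz])
    P=W.reshape(-1,3);P=P[~np.isnan(P[:,0])]
    def loc(t):
        R=Ro.from_euler("zyx",[t[3],t[4],0]).as_matrix();return (P-t[:3])@R
    q=loc([*o,yaw,0]);k=(abs(q[:,1])<w/2+6)&(q[:,0]>-r-6)&(q[:,0]<4)&(q[:,2]>-6)&(q[:,2]<(hh or h+8))
    k&=abs(sd(q,m))<6
    P=P[k];pr=np.array([*o,yaw,0])
    r_=least_squares(lambda t:np.r_[sd(loc(t),m),(t[4])*20,(t[3]-yaw)*20],pr,loss="soft_l1",f_scale=1)
    print(n,"pts",len(P),"origin",r_.x[:3].round(2),"yaw,pitch",r_.x[3:].round(3),"minus expected",(r_.x-pr).round(3)[:3],"med",np.median(abs(sd(loc(r_.x),m))).round(2))
    return r_.x
E
python3 - <<'E'
from held import *
held(cloud(load("side3.npz")),"small",(564.6,-23.2,255.6),-.196,76.8)
held(cloud(load("side2.npz")),"small",(447.9,246,76.8),.06,76.8)
E
```

```text
small pts 424 origin [564.77 -22.2  179.06] yaw,pitch [-0.191  0.007] minus expected [-1.793  1.393  0.255] med 0.39
small pts 309 origin [ 4.4741e+02  2.4696e+02 -3.4000e-01] yaw,pitch [0.079 0.012] minus expected [-2.482  0.836 -0.342] med 0.6
```

Request:
{"method": "jog_arm", "body": {"series": [0,0,0,0,-0.0012,0,-1,0,0,0,0.01,-0.0032,0,-1,0,0,0,0.02,-0.0052,0,-1,0,0,0,0.03,-0.0072,0,-1,0,0,0,0.038,-0.0088,0,-1,0,0,0,0.045,-0.0102,0,-1,0,0,0,0.045,-0.0102,0,-1,0,0,0,0.045,-0.0102,0,-1]}}

```text
clock: 5.3
eef_pos: [609.6, -34.2, 255.4]
eef_rot: [3.046, 1.571, 2.849]
wrist_force: [0.2, -0.7, -1.7]
finger_gap: 27.6
```

```bash
python3 - <<'E'
from held import *
from go import *
s=st()
c=manip.camera("side"); np.savez("side4.npz",**c);held(cloud(c),"small",s["eef_pos"],-.196,76.8)
cv2.imwrite("pics/s4.png",cv2.resize(c["color"][110:220,250:360],None,fx=5,fy=5))
E
```

```text
t 5.3 p [609.6 -34.2 255.4] toolx [-1.e-04  0.e+00 -1.e+00] jawyaw -0.1968 F [ 0.23 -0.72 -1.68] M [ 0.04 -0.05  0.06] gap 27.6 j6 -1.49
small pts 410 origin [609.89 -33.1  179.15] yaw,pitch [-0.187 -0.002] minus expected [-1.64   1.439  0.507] med 0.38
```

View pics/s4.png

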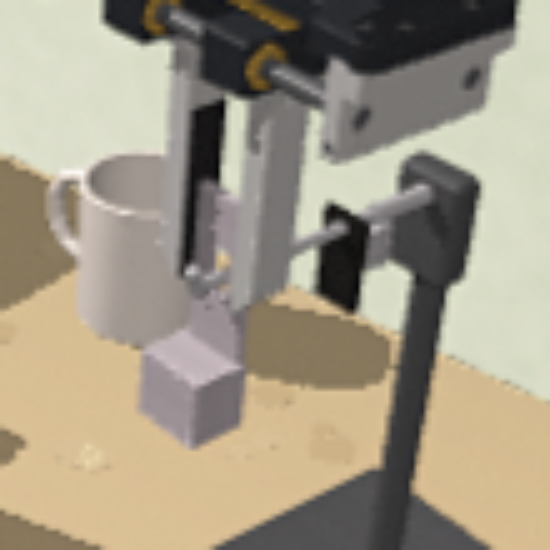

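The stub end shows at crop (190,275) in front of the plate, inside the slot. I'll lower and slide back to about 7 mm before the pad.

Request:
{"method": "jog_arm", "body": {"series": [0,0,0,0,0.0006,-0.004,-1,0,0,0,0,0.0006,-0.007,-1,0,0,0,0.01,-0.0014,-0.007,-1,0,0,0,0.02,-0.0034,-0.007,-1,0,0,0,0.03,-0.0054,-0.007,-1,0,0,0,0.04,-0.0074,-0.007,-1,0,0,0,0.046,-0.0086,-0.007,-1,0,0,0,0.05,-0.0094,-0.007,-1,0,0,0,0.05,-0.0094,-0.007,-1,0,0,0,0.05,-0.0094,-0.007,-1]}}

```text
clock: 6.6
eef_pos: [659.6, -43.6, 248.5]
eef_rot: [-1.146, 1.571, -1.343]
wrist_force: [-0.5, 0.6, -0.1]
finger_gap: 27.6
```

```bash
python3 - <<'E'
from held import *
from go import *
s=st()
c=manip.camera("side"); np.savez("side5.npz",**c);held(cloud(c),"small",s["eef_pos"],-.196,76.8)
cv2.imwrite("pics/s5.png",cv2.resize(c["color"][110:220,250:360],None,fx=5,fy=5))
E
```

```text
t 6.6 p [659.6 -43.6 248.5] toolx [ 0. -0. -1.] jawyaw -0.1967 F [-0.5   0.56 -0.12] M [0.02 0.   0.04] gap 27.6 j6 -1.495
small pts 388 origin [659.7  -42.33 172.03] yaw,pitch [-0.176  0.007] minus expected [-1.828  1.614  0.315] med 0.45
```

View pics/s5.png

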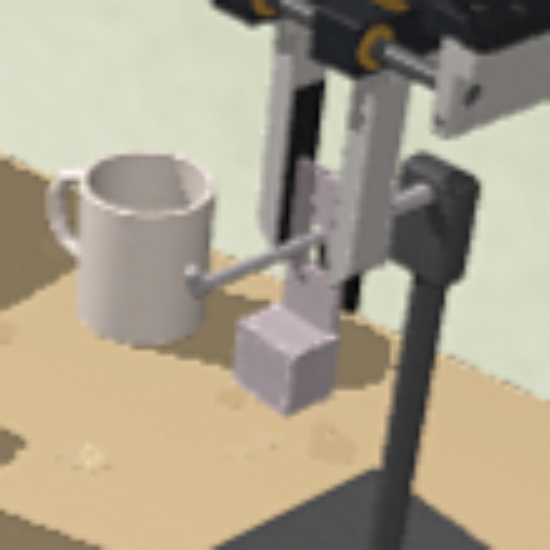

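Request:
{"method": "jog_arm", "body": {"series": [0,0,0,0.002,-0.0004,-0.002,-1,0,0,0,0.004,-0.0008,-0.002,-1,0,0,0,0.006,-0.0012,-0.002,-1,0,0,0,0.007,-0.0014,-0.002,-1,0,0,0,0.007,-0.0014,-0.002,-1]}}

```text
clock: 7.28
eef_pos: [666.7, -45.0, 246.4]
eef_rot: [2.849, 1.571, 2.653]
wrist_force: [0.8, -0.6, -0.7]
finger_gap: 28.1
```

Request:
{"method": "jog_arm", "body": {"series": [0,0,0,0.001,-0.0002,0,-1,0,0,0,0.001,-0.0002,0,-1]}}

```text
clock: 7.52
eef_pos: [667.7, -45.2, 246.4]
eef_rot: [0.589, 1.571, 0.392]
wrist_force: [-0.2, -0.1, -0.5]
finger_gap: 27.9
```

Request:
{"method": "jog_arm", "body": {"series": [0,0,0,0.001,-0.0002,0,-1,0,0,0,0.001,-0.0002,0,-1]}}

```text
clock: 7.78
eef_pos: [668.7, -45.4, 246.4]
eef_rot: [1.773, 1.571, 1.576]
wrist_force: [-0.1, 0.3, 0.1]
finger_gap: 27.4
```

Request:
{"method": "jog_arm", "body": {"series": [0,0,0,0.001,-0.0002,0,-1,0,0,0,0.001,-0.0002,0,-1]}}

```text
clock: 8.02
eef_pos: [669.7, -45.6, 246.4]
eef_rot: [-2.744, 1.571, -2.94]
wrist_force: [-0.1, 0.1, 0.3]
finger_gap: 27.5
```

Request:
{"method": "jog_arm", "body": {"series": [0,0,0,0.001,-0.0002,0,-1,0,0,0,0.001,-0.0002,0,-1]}}

```text
clock: 8.28
eef_pos: [670.7, -45.8, 246.5]
eef_rot: [3.095, 1.571, 2.898]
wrist_force: [-1.7, -0.2, -0.6]
finger_gap: 28.0
```

Request:
{"method": "jog_arm", "body": {"series": [0,0,0,0.001,-0.0002,0,-1,0,0,0,0.001,-0.0002,0,-1]}}

```text
clock: 8.52
eef_pos: [671.7, -46.0, 246.4]
eef_rot: [-3.079, 1.571, 3.008]
wrist_force: [-2.7, 0.6, 1.1]
finger_gap: 27.7
```

Request:
{"method": "jog_arm", "body": {"series": [0,0,0,0.001,-0.0002,0,-1,0,0,0,0.001,-0.0002,0,-1]}}

```text
clock: 8.78
eef_pos: [672.7, -46.2, 246.4]
eef_rot: [-3.065, 1.571, 3.022]
wrist_force: [-3.0, 0.1, 0.4]
finger_gap: 27.8
```

Request:
{"method": "jog_arm", "body": {"series": [0,0,0,0.001,-0.0002,0,-1,0,0,0,0.001,-0.0002,0,-1]}}

```text
clock: 9.02
eef_pos: [673.7, -46.4, 246.4]
eef_rot: [-3.066, 1.571, 3.02]
wrist_force: [-3.9, 1.1, 1.5]
finger_gap: 27.4
```

Request:
{"method": "jog_arm", "body": {"series": [0,0,0,0.0004,-0.0001,0,-1,0,0,0,0.0004,-0.0001,0,-1,0,0,0,0.0004,-0.0001,0,-1,0,0,0,0.0004,-0.0001,0,-1]}}

```text
clock: 9.52
eef_pos: [674.1, -46.5, 246.4]
eef_rot: [2.745, 1.571, 2.548]
wrist_force: [-3.7, 1.3, 0.3]
finger_gap: 27.7
```

```bash
python3 - <<'E'
from held import *
from go import *
s=st()
c=manip.camera("side"); np.savez("side6.npz",**c);held(cloud(c),"small",s["eef_pos"],-.196,76.8);st()
cv2.imwrite("pics/s6.png",cv2.resize(c["color"][110:220,250:360],None,fx=5,fy=5))
E
```

```text
t 9.525 p [674.1 -46.5 246.4] toolx [-1.e-04  1.e-04 -1.e+00] jawyaw -0.1968 F [-3.7   1.31  0.33] M [ 0.28  0.93 -0.07] gap 27.7 j6 -1.497
small pts 383 origin [673.84 -45.18 169.76] yaw,pitch [-0.185  0.019] minus expected [-2.19   1.668  0.134] med 0.44
t 9.575 p [674.1 -46.5 246.4] toolx [-1.e-04  1.e-04 -1.e+00] jawyaw -0.1968 F [-4.46  1.32  0.34] M [ 0.26  0.82 -0.06] gap 28.0 j6 -1.497
```

View pics/s6.png

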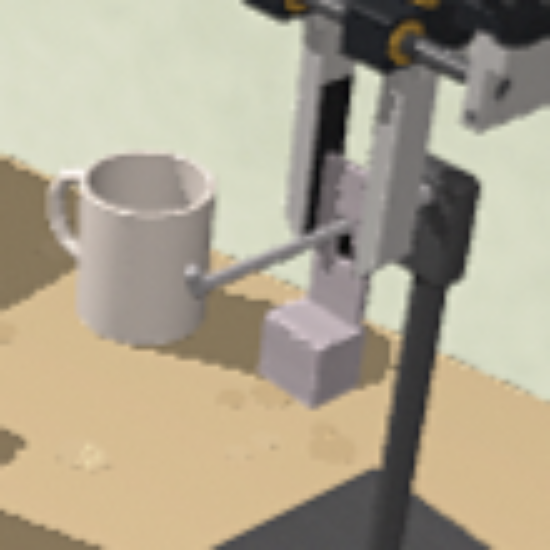

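Request:
{"method": "jog_arm", "body": {"series": [0,0,0,-0.001,0.0002,0,-1,0,0,0,-0.002,0.0004,0,-1,0,0,0,-0.003,0.0006,0,-1,0,0,0,-0.0036,0.0007,0,-1,0,0,0,-0.0036,0.0007,-0.0006,-1,0,0,0,-0.0036,0.0007,-0.001,-1,0,0,0,-0.0036,0.0007,-0.001,-1]}}

```text
clock: 10.45
eef_pos: [670.5, -45.9, 245.4]
eef_rot: [-1.406, 1.571, -1.603]
wrist_force: [-0.9, -0.2, -0.1]
finger_gap: 27.7
```

Request:
{"method": "jog_arm", "body": {"series": [0,0,0,0,0,-0.0003,-1,0,0,0,0,0,-0.0003,-1]}}

```text
clock: 10.7
eef_pos: [670.5, -45.8, 245.1]
eef_rot: [-1.645, 1.571, -1.841]
wrist_force: [-0.3, -0.5, 0.2]
finger_gap: 27.9
```

Request:
{"method": "jog_arm", "body": {"series": [0,0,0,0,0,-0.0003,-1,0,0,0,0,0,-0.0003,-1]}}

```text
clock: 10.95
eef_pos: [670.5, -45.8, 244.8]
eef_rot: [-2.838, 1.571, -3.034]
wrist_force: [-2.0, -0.8, 1.0]
finger_gap: 27.5
```

Request:
{"method": "jog_arm", "body": {"series": [0,0,0,0,0,0,-0.2,0,0,0,0,0,0,-0.1,0,0,0,0,0,0,-0.1,0,0,0,0,0,0,-0.1]}}

```text
clock: 11.45
eef_pos: [670.5, -45.8, 244.9]
eef_rot: [-0.251, 1.571, -0.448]
wrist_force: [0.4, -0.5, 0.2]
finger_gap: 42.3
```

```bash
python3 - <<'E'
from held import *
from go import *
s=st()
c=manip.camera("side"); np.savez("side7.npz",**c);held(cloud(c),"small",s["eef_pos"],-.196,76.8)
cv2.imwrite("pics/s7.png",cv2.resize(c["color"][110:220,250:360],None,fx=5,fy=5))
E
```

```text
t 11.45 p [670.5 -45.8 244.9] toolx [ 1.e-04 -0.e+00 -1.e+00] jawyaw -0.1968 F [ 0.4  -0.48  0.18] M [ 0.   -0.02  0.02] gap 42.3 j6 -1.497
small pts 382 origin [669.82 -44.4  168.23] yaw,pitch [-0.192  0.002] minus expected [-2.668  1.803  0.173] med 0.51
```

View pics/s7.png

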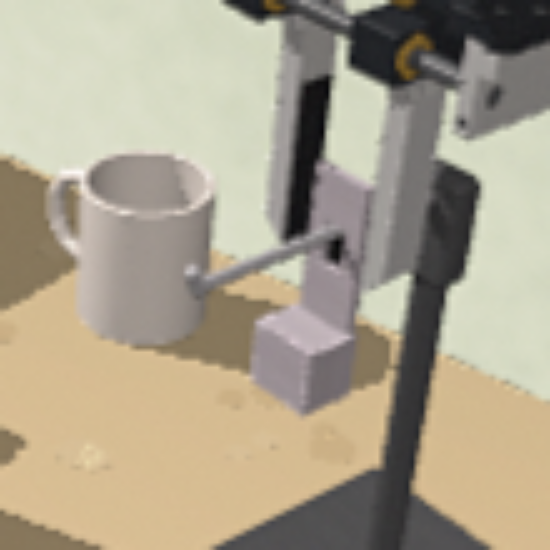

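The small scoop hangs straight: in the crop the slot top sits on the bar at (335,235), the measured slot edge is 2.8 mm above the axis, and the pitch is about 0. Next is the medium at cam plate centre (457.8,-236).

Request:
{"method": "jog_arm", "body": {"series": [0,0,0,0,0,0.03,-0.1,0,0,0,0,0,0.07,-0.1,0,0,0.02,-0.045,-0.04,0.07,0.1,0,0,0.04,-0.09,-0.08,0.07,0.3,0,0,0.06,-0.13,-0.12,0.05,0.3,0,0,0.085,-0.17,-0.16,0.01,0.3,0,0,0.085,-0.2115,-0.1914,-0.03,0.3,0,0,0.085,-0.2115,-0.1914,-0.06,0.3,0,0,0.085,-0.2115,-0.1914,-0.06,0.3,0,0,0.085,-0.2115,-0.1914,-0.06,0.3]}}

```text
clock: 12.75
eef_pos: [460.0, -237.2, 186.4]
eef_rot: [-0.405, 1.569, -0.516]
wrist_force: [0.1, -1.2, 1.1]
finger_gap: 61.0
```

```bash
python3 - <<'E'
from held import *
from go import *
s=st((459,-237.2,83),-.112)
c=manip.camera("side"); np.savez("side8.npz",**c)
W=cloud(c)
m=S["medium"];print(fit(pts(W,m[5]),m).x.round(3))
held(W,"small",(670.5,-45.8,244.9),-.196,76.8)
cv2.imwrite("pics/s8.png",cv2.resize(c["color"],None,fx=1.5,fy=1.5))
E
```

```text
t 12.75 p [ 460.  -237.2  186.4] toolx [ 1.7e-03 -9.0e-04 -1.0e+00] jawyaw -0.1113 F [ 0.1  -1.22  1.07] M [-0.04  0.04 -0.03] gap 61.0 j6 -2.006
shift [  -1.    -0.  -103.4]
turn [ 0.0009  0.0017 -0.0007]
[ 4.59672e+02 -2.36326e+02 -1.15000e-01  7.13000e-01]
small pts 240 origin [669.85 -44.24 168.64] yaw,pitch [-0.187 -0.008] minus expected [-2.614  1.953  0.535] med 0.46
```

View pics/s8.png

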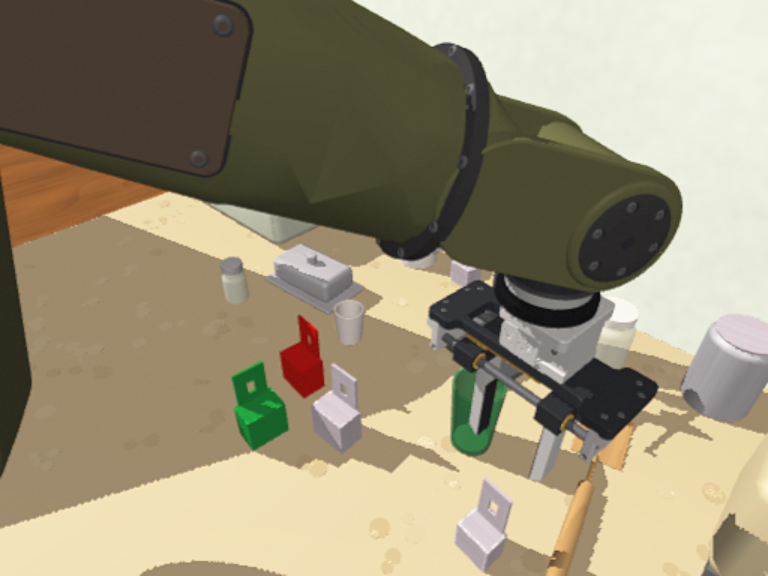

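The gripper at (540,400) is over the medium scoop at (485,525), and the tumbler and spatula are clear. I'll go down and grip.

Request:
{"method": "jog_arm", "body": {"series": [0,0,0,-0.0005,0,-0.05,0.3,0,0,0,-0.0005,0,-0.09,0.3,0,0,0,-0.0005,0,-0.103,0.3,0,0,0,-0.0005,0,-0.103,0.3,0,0,0,-0.0005,0,-0.103,-0.1,0,0,0,-0.0005,0,-0.103,-0.4,0,0,0,-0.0005,0,-0.103,-1,0,0,0,-0.0005,0,-0.103,-1,0,0,0,-0.0005,0,-0.103,-1,0,0,0,-0.0005,0,-0.103,-1], "squeeze": 30}}

```text
clock: 14.05
eef_pos: [458.9, -237.4, 82.6]
eef_rot: [-0.394, 1.57, -0.506]
wrist_force: [-0.9, 0.1, 6.5]
finger_gap: 35.8
```

```bash
python3 - <<'E'
from held import *
from go import *
s=st()
c=manip.camera("side"); np.savez("side9.npz",**c)
W=cloud(c)
held(W,"medium",s["eef_pos"],-.112,s["eef_pos"][2])
cv2.imwrite("pics/s9.png",cv2.resize(c["color"][240:384,260:420],None,fx=4,fy=4))
E
```

```text
t 14.05 p [ 458.9 -237.4   82.6] toolx [ 1.1e-03 -6.0e-04 -1.0e+00] jawyaw -0.1118 F [-0.9   0.1   6.54] M [ 0.11  0.09 -0.01] gap 35.8 j6 -2.007
medium pts 1121 origin [ 4.5901e+02 -2.3694e+02  3.1000e-01] yaw,pitch [-0.114  0.019] minus expected [-1.853  0.679  0.311] med 0.6
```

View pics/s9.png

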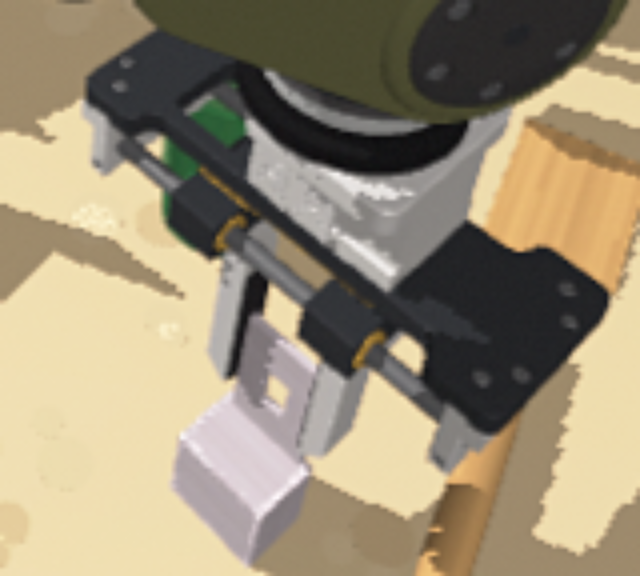

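Request:
{"method": "jog_arm", "body": {"series": [0,0,0,0,0,0.05,-1,0,0,0,0,0,0.11,-1,0,0,-0.02,0,0,0.165,-1,0,0,-0.05,0.01,0.04,0.173,-1,0,0,-0.085,0.04,0.09,0.173,-1,0,0,-0.085,0.07,0.14,0.173,-1,0,0,-0.085,0.09,0.18,0.173,-1,0,0,-0.085,0.1,0.208,0.173,-1,0,0,-0.085,0.101,0.214,0.173,-1,0,0,-0.085,0.101,0.214,0.173,-1,0,0,-0.085,0.101,0.214,0.173,-1,0,0,-0.085,0.101,0.214,0.173,-1]}}

```text
clock: 15.6
eef_pos: [559.3, -24.0, 255.0]
eef_rot: [-0.205, 1.571, -0.403]
wrist_force: [-0.6, -0.6, -0.3]
finger_gap: 35.6
```

```bash
python3 - <<'E'
from held import *
from go import *
s=st((560,-23.5,255.4),-.197)
c=manip.camera("side"); np.savez("side10.npz",**c)
W=cloud(c)
x=held(W,"medium",s["eef_pos"],-.197,82.6)
print("line y at x",-35.5-.2*(x[0]-625),"slot top",x[2]+81)
cv2.imwrite("pics/s10.png",cv2.resize(c["color"][110:250,220:360],None,fx=4,fy=4))
E
```

```text
t 15.6 p [559.3 -24.  255. ] toolx [ 2.e-04 -1.e-04 -1.e+00] jawyaw -0.1979 F [-0.57 -0.61 -0.34] M [-0.03 -0.03 -0.03] gap 35.6 j6 -1.481
shift [0.7 0.5 0.4]
turn [0.0001 0.0002 0.0009]
medium pts 754 origin [559.88 -22.82 172.7 ] yaw,pitch [-0.201  0.006] minus expected [-1.413  1.59   0.306] med 0.4
line y at x -22.47574118245411 slot top 253.69565306122217
```

View pics/s10.png

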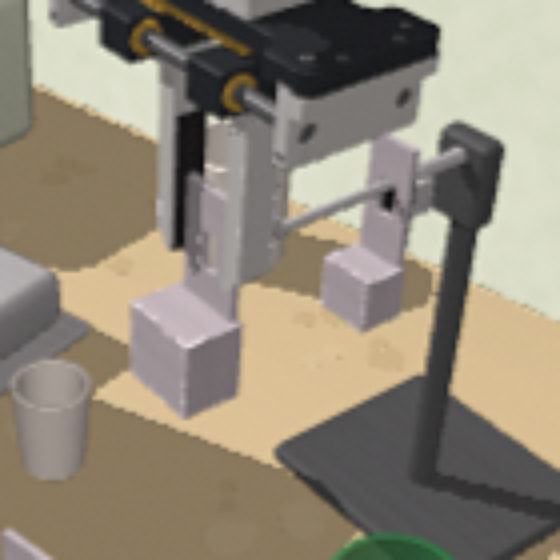

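The medium is held at crop (185,340) and the shank end is at (285,230), both aligned. I'll insert, lower and slide to about 6 mm short of the small's handle.

Request:
{"method": "jog_arm", "body": {"series": [0,0,0,0,0.0004,0.0003,-1,0,0,0,0.012,-0.002,0.0003,-1,0,0,0,0.024,-0.0044,0.0003,-1,0,0,0,0.036,-0.0068,0.0003,-1,0,0,0,0.045,-0.0086,0.0003,-1,0,0,0,0.05,-0.0096,0.0003,-1,0,0,0,0.05,-0.0096,0.0003,-1]}}

```text
clock: 16.52
eef_pos: [609.7, -32.9, 254.9]
eef_rot: [-3.023, 1.571, 3.064]
wrist_force: [0.0, 0.2, -0.2]
finger_gap: 35.9
```

```bash
python3 - <<'E'
from held import *
from go import *
s=st()
c=manip.camera("side"); np.savez("side11.npz",**c)
W=cloud(c)
x=held(W,"medium",s["eef_pos"],-.197,82.6)
print("line y at x",-35.5-.2*(x[0]-625),"slot top",x[2]+81)
cv2.imwrite("pics/s11.png",cv2.resize(c["color"][110:250,220:360],None,fx=4,fy=4))
E
```

```text
t 16.525 p [609.7 -32.9 254.9] toolx [-3.e-04  0.e+00 -1.e+00] jawyaw -0.1969 F [ 0.03  0.23 -0.24] M [-0.02  0.03  0.01] gap 35.9 j6 -1.488
medium pts 718 origin [610.34 -31.7  172.66] yaw,pitch [-0.204  0.   ] minus expected [-1.303  1.562  0.334] med 0.43
line y at x -32.568927919311385 slot top 253.66246043404684
```

View pics/s11.png

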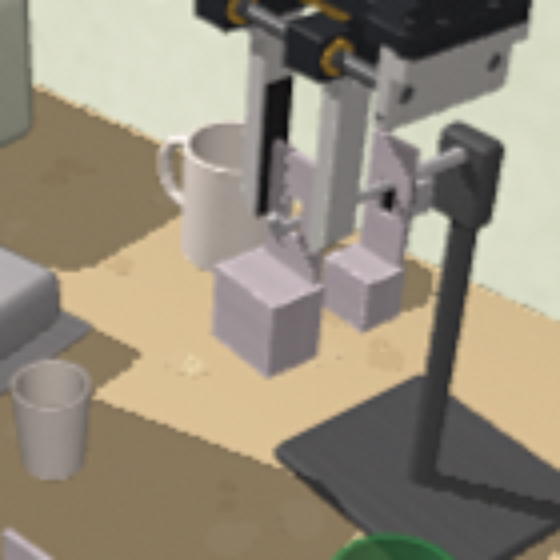

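Request:
{"method": "jog_arm", "body": {"series": [0,0,0,0,-0.0008,-0.005,-1,0,0,0,0,-0.0008,-0.009,-1,0,0,0,0.01,-0.0028,-0.009,-1,0,0,0,0.02,-0.0048,-0.009,-1,0,0,0,0.03,-0.0068,-0.009,-1,0,0,0,0.038,-0.0084,-0.009,-1,0,0,0,0.044,-0.0096,-0.009,-1,0,0,0,0.048,-0.0104,-0.009,-1,0,0,0,0.048,-0.0104,-0.009,-1]}}

```text
clock: 17.7
eef_pos: [657.6, -43.2, 246.0]
eef_rot: [3.089, 1.571, 2.892]
wrist_force: [-1.0, -0.4, -1.3]
finger_gap: 35.8
```

```bash
python3 - <<'E'
from held import *
from go import *
s=st()
c=manip.camera("side"); np.savez("side12.npz",**c)
W=cloud(c)
x=held(W,"medium",s["eef_pos"],-.197,82.6)
print("line y at x",-35.5-.2*(x[0]-625),"slot top",x[2]+81)
cv2.imwrite("pics/s12.png",cv2.resize(c["color"][110:250,220:360],None,fx=4,fy=4))
E
```

```text
t 17.7 p [657.6 -43.2 246. ] toolx [-1.e-04  0.e+00 -1.e+00] jawyaw -0.1968 F [-1.03 -0.38 -1.34] M [-0.03  0.05  0.01] gap 35.8 j6 -1.495
medium pts 676 origin [658.17 -42.04 163.7 ] yaw,pitch [-0.205  0.003] minus expected [-1.412  1.576  0.268] med 0.46
line y at x -42.13340947614493 slot top 244.70059155909993
```

View pics/s12.png

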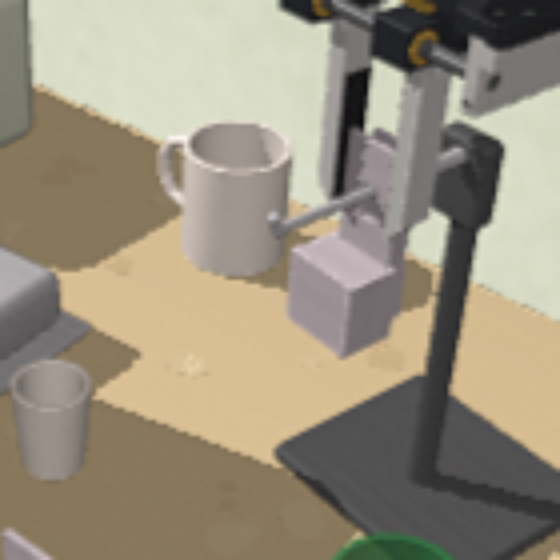

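The medium is nested over the small (crop (345,290)), 0.1 mm from the line. Next I feel for contact.

Request:
{"method": "jog_arm", "body": {"series": [0,0,0,0.002,-0.0004,0,-1,0,0,0,0.004,-0.0008,0,-1,0,0,0,0.006,-0.0012,0,-1,0,0,0,0.007,-0.0014,0,-1,0,0,0,0.007,-0.0014,0,-1]}}

```text
clock: 18.38
eef_pos: [664.5, -44.6, 246.1]
eef_rot: [3.063, 1.571, 2.866]
wrist_force: [-0.3, 0.3, -0.9]
finger_gap: 35.2
```

Request:
{"method": "jog_arm", "body": {"series": [0,0,0,0.001,-0.0002,0,-1,0,0,0,0.001,-0.0002,0,-1]}}

```text
clock: 18.62
eef_pos: [665.5, -44.8, 246.1]
eef_rot: [3.081, 1.571, 2.885]
wrist_force: [-0.7, 0.5, -1.4]
finger_gap: 35.7
```

Request:
{"method": "jog_arm", "body": {"series": [0,0,0,0.001,-0.0002,0,-1,0,0,0,0.001,-0.0002,0,-1]}}

```text
clock: 18.88
eef_pos: [666.5, -45.0, 246.2]
eef_rot: [3.044, 1.571, 2.847]
wrist_force: [-1.9, 0.4, 0.4]
finger_gap: 35.9
```

Request:
{"method": "jog_arm", "body": {"series": [0,0,0,0.001,-0.0002,0,-1,0,0,0,0.001,-0.0002,0,-1]}}

```text
clock: 19.12
eef_pos: [667.5, -45.2, 246.2]
eef_rot: [2.813, 1.571, 2.616]
wrist_force: [-3.2, 0.0, 0.0]
finger_gap: 35.6
```

Request:
{"method": "jog_arm", "body": {"series": [0,0,0,0.001,-0.0002,0,-1,0,0,0,0.001,-0.0002,0,-1]}}

```text
clock: 19.38
eef_pos: [668.5, -45.4, 246.2]
eef_rot: [3.011, 1.571, 2.815]
wrist_force: [-2.1, 0.4, 0.4]
finger_gap: 35.8
```

Request:
{"method": "jog_arm", "body": {"series": [0,0,0,0.0005,-0.0001,0,-1,0,0,0,0.0005,-0.0001,0,-1,0,0,0,0.0005,-0.0001,0,-1,0,0,0,0.0005,-0.0001,0,-1]}}

```text
clock: 19.88
eef_pos: [669.0, -45.5, 246.1]
eef_rot: [2.979, 1.571, 2.782]
wrist_force: [-3.7, 2.4, 0.9]
finger_gap: 35.5
```

```bash
python3 - <<'E'
from held import *
from go import *
s=st()
c=manip.camera("side"); np.savez("side13.npz",**c);st()
W=cloud(c)
x=held(W,"medium",s["eef_pos"],-.197,82.6)
print("line y at x",-35.5-.2*(x[0]-625),"slot top",x[2]+81)
cv2.imwrite("pics/s13.png",cv2.resize(c["color"][110:230,260:370],None,fx=5,fy=5))
E
```

```text
t 19.875 p [669.  -45.5 246.1] toolx [-1.e-04  0.e+00 -1.e+00] jawyaw -0.1967 F [-3.71  2.4   0.92] M [0.31 0.81 0.06] gap 35.5 j6 -1.497
t 19.925 p [669.  -45.5 246.1] toolx [-1.e-04  0.e+00 -1.e+00] jawyaw -0.1968 F [-4.08  1.37  0.97] M [0.24 0.79 0.05] gap 35.4 j6 -1.497
medium pts 672 origin [669.38 -44.2  163.71] yaw,pitch [-0.204  0.006] minus expected [-1.565  1.659  0.189] med 0.48
line y at x -44.3767713587459 slot top 244.7122670157274
```

View pics/s13.png

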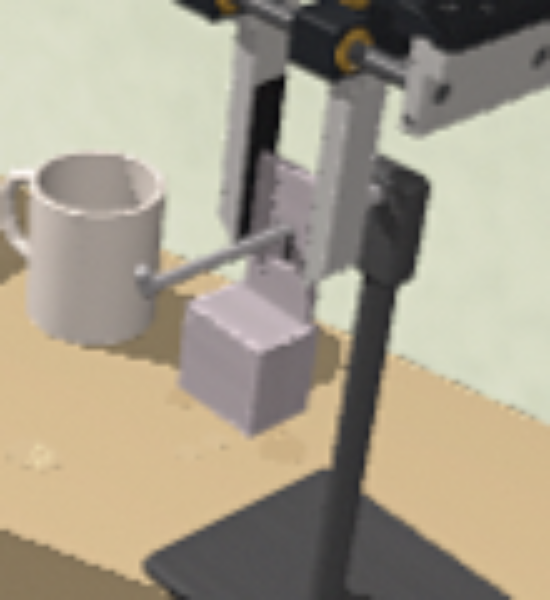

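Request:
{"method": "jog_arm", "body": {"series": [0,0,0,-0.001,0.0002,0,-1,0,0,0,-0.002,0.0004,0,-1,0,0,0,-0.003,0.0006,0,-1,0,0,0,-0.0034,0.0007,0,-1,0,0,0,-0.0034,0.0007,-0.0006,-1,0,0,0,-0.0034,0.0007,-0.0012,-1,0,0,0,-0.0034,0.0007,-0.0012,-1]}}

```text
clock: 20.8
eef_pos: [665.6, -44.9, 244.9]
eef_rot: [-2.233, 1.571, -2.43]
wrist_force: [-0.1, 1.0, -0.7]
finger_gap: 35.6
```

Request:
{"method": "jog_arm", "body": {"series": [0,0,0,0,0,-0.0003,-1,0,0,0,0,0,-0.0003,-1]}}

```text
clock: 21.05
eef_pos: [665.6, -44.8, 244.6]
eef_rot: [-0.281, 1.571, -0.478]
wrist_force: [-1.1, 0.6, -0.5]
finger_gap: 35.9
```

```bash
python3 - <<'E'
from held import *
from go import *
s=st()
c=manip.camera("side");st()
x=held(cloud(c),"medium",s["eef_pos"],-.197,82.6)
print("line y at x",-35.5-.2*(x[0]-625),"slot top",x[2]+81)
E
```

```text
t 21.05 p [665.6 -44.8 244.6] toolx [ 1.e-04 -0.e+00 -1.e+00] jawyaw -0.1968 F [-1.13  0.58 -0.51] M [0.01 0.1  0.03] gap 35.9 j6 -1.496
t 21.1 p [665.6 -44.8 244.6] toolx [-0. -0. -1.] jawyaw -0.1968 F [-0.54  0.01 -0.15] M [-0.03  0.04 -0.  ] gap 35.7 j6 -1.496
medium pts 672 origin [666.2  -43.52 162.23] yaw,pitch [-0.203 -0.001] minus expected [-1.373  1.706  0.201] med 0.44
line y at x -43.740804823340476 slot top 243.23453543451467
```

Slot top is 243.2, resting on the bar, with a residual push of about 0.5 N. Letting go.

Request:
{"method": "jog_arm", "body": {"series": [0,0,0,0,0,0,-0.1,0,0,0,0,0,0,0.1,0,0,0,0,0,0,0.1,0,0,0,0,0,0,0.1]}}

```text
clock: 21.6
eef_pos: [665.6, -44.8, 244.6]
eef_rot: [0.247, 1.571, 0.05]
wrist_force: [0.2, 0.6, 0.0]
finger_gap: 51.6
```

```bash
python3 - <<'E'
from held import *
from go import *
s=st((463,-4.4,89),0)
c=manip.camera("side"); np.savez("side14.npz",**c);st()
x=held(cloud(c),"medium",(665.6,-44.8,244.6),-.197,82.6)
print("line y at x",-35.5-.2*(x[0]-625),"slot top",x[2]+81)
cv2.imwrite("pics/s14.png",cv2.resize(c["color"][110:230,260:370],None,fx=5,fy=5))
E
```

```text
t 21.6 p [665.6 -44.8 244.6] toolx [ 1.e-04  0.e+00 -1.e+00] jawyaw -0.1968 F [0.24 0.61 0.04] M [ 0.02 -0.03  0.04] gap 51.6 j6 -1.496
shift [-202.6   40.4 -155.6]
turn [-0.000e+00  1.000e-04  1.968e-01]
t 21.65 p [665.6 -44.8 244.6] toolx [ 0. -0. -1.] jawyaw -0.1968 F [ 0.31 -0.61  0.19] M [ 0.02  0.01 -0.03] gap 51.7 j6 -1.496
medium pts 673 origin [666.31 -43.36 162.26] yaw,pitch [-0.192  0.   ] minus expected [-1.253  1.836  0.261] med 0.41
line y at x -43.76175471266331 slot top 243.26111917945892
```

View pics/s14.png

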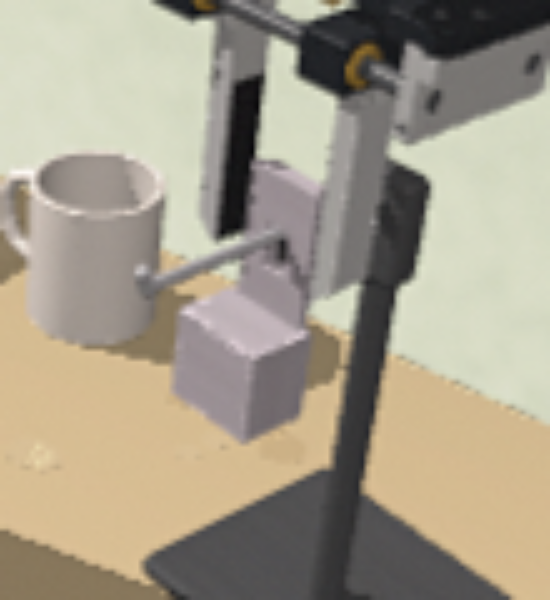

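Request:
{"method": "jog_arm", "body": {"series": [0,0,0,0,0,0.03,0.1,0,0,0,0,0,0.07,0.1,0,0,0.05,-0.05,0.01,0.07,0.2,0,0,0.1,-0.1,0.02,0.06,0.3,0,0,0.15,-0.155,0.03,0.03,0.35,0,0,0.197,-0.2,0.0404,0,0.35,0,0,0.197,-0.2046,0.0404,-0.04,0.35,0,0,0.197,-0.2046,0.0404,-0.05,0.35,0,0,0.197,-0.2046,0.0404,-0.05,0.35,0,0,0.197,-0.2046,0.0404,-0.05,0.35]}}

```text
clock: 22.9
eef_pos: [461.9, -4.6, 195.8]
eef_rot: [-0.092, 1.569, -0.092]
wrist_force: [0.6, 0.9, 0.1]
finger_gap: 63.3
```

```bash
python3 - <<'E'
from held import *
from go import *
s=st((461,-4.4,89),0)
c=manip.camera("side"); np.savez("side15.npz",**c)
W=cloud(c)
m=S["large"];print(fit(pts(W,m[5]),m).x.round(3))
held(W,"medium",(665.6,-44.8,244.6),-.197,82.6)
cv2.imwrite("pics/s15.png",cv2.resize(c["color"],None,fx=1.5,fy=1.5))
E
```

```text
t 22.9 p [461.9  -4.6 195.8] toolx [ 1.6e-03 -1.0e-04 -1.0e+00] jawyaw 0.0001 F [0.64 0.9  0.11] M [-0.01 -0.04  0.06] gap 63.3 j6 -1.66
shift [  -0.9    0.2 -106.8]
turn [ 0.0001  0.0016 -0.0001]
[ 4.61702e+02 -2.97800e+00  6.00000e-03  3.65000e-01]
medium pts 678 origin [666.37 -43.42 162.43] yaw,pitch [-0.191 -0.005] minus expected [-1.188  1.773  0.432] med 0.42
```

View pics/s15.png

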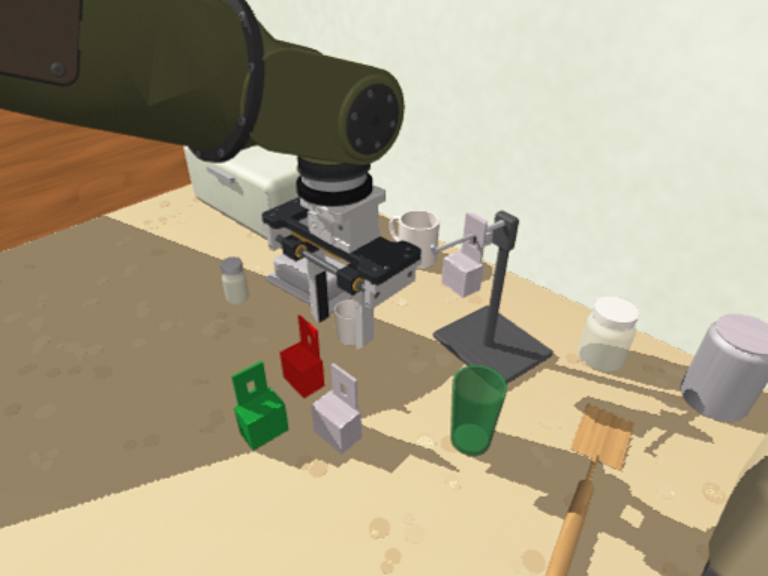

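The gripper at (340,290) is above the grey large scoop at (338,410). The red (303,360) and green (260,410) ones are clear of the fingers. I'll go down and grip.

Request:
{"method": "jog_arm", "body": {"series": [0,0,0,-0.0005,0,-0.05,0.35,0,0,0,-0.0005,0,-0.09,0.35,0,0,0,-0.0005,0,-0.1065,0.35,0,0,0,-0.0005,0,-0.1065,0.35,0,0,0,-0.0005,0,-0.1065,0,0,0,0,-0.0005,0,-0.1065,-0.3,0,0,0,-0.0005,0,-0.1065,-1,0,0,0,-0.0005,0,-0.1065,-1,0,0,0,-0.0005,0,-0.1065,-1,0,0,0,-0.0005,0,-0.1065,-1], "squeeze": 30}}

```text
clock: 24.2
eef_pos: [461.1, -4.5, 89.0]
eef_rot: [-0.087, 1.569, -0.087]
wrist_force: [0.2, 0.2, 6.4]
finger_gap: 43.4
```

```bash
python3 - <<'E'
from held import *
from go import *
s=st()
c=manip.camera("side"); np.savez("side16.npz",**c)
W=cloud(c)
held(W,"large",s["eef_pos"],0,s["eef_pos"][2])
cv2.imwrite("pics/s16.png",cv2.resize(c["color"][180:310,140:300],None,fx=4,fy=4))
E
```

```text
t 24.2 p [461.1  -4.5  89. ] toolx [ 1.7e-03 -2.0e-04 -1.0e+00] jawyaw 0.0002 F [0.22 0.2  6.44] M [-0.    0.15  0.04] gap 43.4 j6 -1.66
large pts 1111 origin [ 4.6113e+02 -3.3300e+00  8.0000e-02] yaw,pitch [0.007 0.013] minus expected [-1.937  1.131  0.082] med 0.54
```

View pics/s16.png

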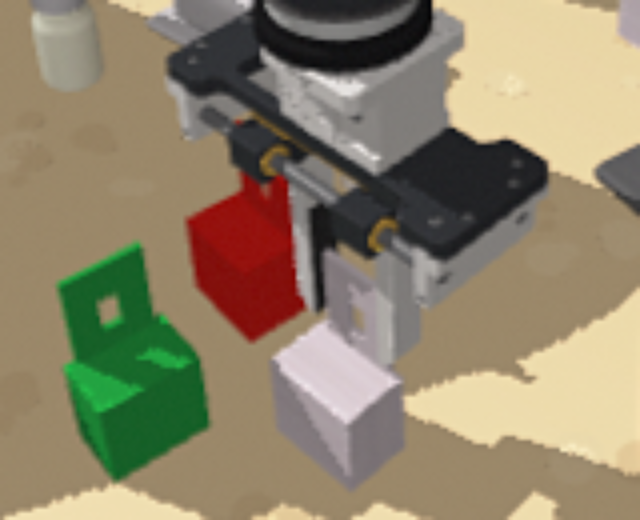

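Request:
{"method": "jog_arm", "body": {"series": [0,0,0,0,0,0.05,-1,0,0,0,0,0,0.11,-1,0,0,-0.03,0,0,0.16,-1,0,0,-0.1,0.02,-0.004,0.1668,-1,0,0,-0.16,0.05,-0.01,0.1668,-1,0,0,-0.197,0.08,-0.016,0.1668,-1,0,0,-0.197,0.097,-0.0192,0.1668,-1,0,0,-0.197,0.099,-0.0192,0.1668,-1,0,0,-0.197,0.099,-0.0192,0.1668,-1,0,0,-0.197,0.099,-0.0192,0.1668,-1]}}

```text
clock: 25.5
eef_pos: [559.0, -23.5, 255.2]
eef_rot: [0.044, 1.571, -0.153]
wrist_force: [-0.5, 0.7, -1.7]
finger_gap: 43.4
```

```bash
python3 - <<'E'
from held import *
from go import *
s=st((560,-23.7,255.6),-.197)
c=manip.camera("side"); np.savez("side17.npz",**c)
W=cloud(c)
x=held(W,"large",s["eef_pos"],-.197,89)
print("line y at x",-35.5-.2*(x[0]-625),"slot top",x[2]+87)
held(W,"medium",(665.6,-44.8,244.6),-.197,82.6)
cv2.imwrite("pics/s17.png",cv2.resize(c["color"][110:250,220:360],None,fx=4,fy=4))
E
```

```text
t 25.5 p [559.  -23.5 255.2] toolx [ 3.e-04 -0.e+00 -1.e+00] jawyaw -0.1966 F [-0.54  0.7  -1.71] M [-0.   -0.02 -0.01] gap 43.4 j6 -1.482
shift [ 1.  -0.2  0.4]
turn [ 0.      0.0003 -0.0004]
large pts 1172 origin [559.61 -22.22 166.48] yaw,pitch [-0.192  0.002] minus expected [-1.35   1.641  0.233] med 0.41
line y at x -22.422473850893013 slot top 253.47864922423616
medium pts 673 origin [666.22 -43.48 162.21] yaw,pitch [-0.193 -0.   ] minus expected [-1.34   1.715  0.207] med 0.46
```

View pics/s17.png

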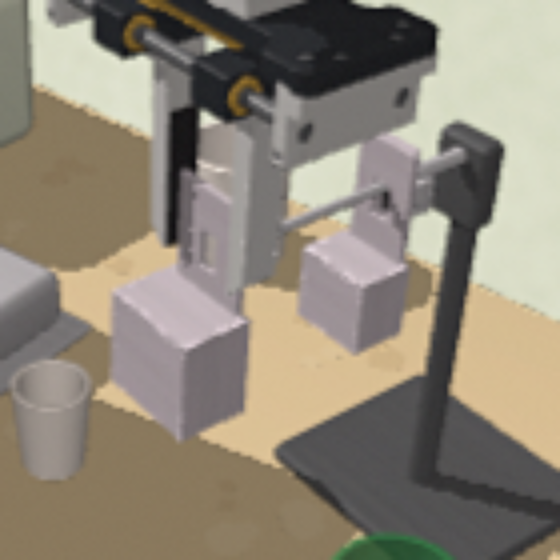

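The large is held at crop (180,350), 0.2 mm off the shank line, with medium and small hanging together at (370,260). Inserting.

Request:
{"method": "jog_arm", "body": {"series": [0,0,0,0,-0.0001,0.0004,-1,0,0,0,0.012,-0.0025,0.0004,-1,0,0,0,0.024,-0.0049,0.0004,-1,0,0,0,0.036,-0.0073,0.0004,-1,0,0,0,0.045,-0.0091,0.0004,-1,0,0,0,0.05,-0.0101,0.0004,-1,0,0,0,0.05,-0.0101,0.0004,-1]}}

```text
clock: 26.42
eef_pos: [609.7, -33.8, 255.1]
eef_rot: [-3.093, 1.57, 2.993]
wrist_force: [-0.6, 0.8, -1.1]
finger_gap: 43.7
```

```bash
python3 - <<'E'
from held import *
from go import *
s=st()
c=manip.camera("side"); np.savez("side18.npz",**c)
W=cloud(c)
x=held(W,"large",s["eef_pos"],-.197,89)
print("line y at x",-35.5-.2*(x[0]-625),"slot top",x[2]+87)
cv2.imwrite("pics/s18.png",cv2.resize(c["color"][110:250,220:360],None,fx=4,fy=4))
E
```

```text
t 26.425 p [609.7 -33.8 255.1] toolx [-4.e-04  1.e-04 -1.e+00] jawyaw -0.1968 F [-0.61  0.78 -1.15] M [ 0.04 -0.01  0.05] gap 43.7 j6 -1.489
large pts 1126 origin [610.17 -32.51 166.33] yaw,pitch [-0.192  0.005] minus expected [-1.456  1.635  0.247] med 0.41
line y at x -32.534801017022346 slot top 253.32903825346278
```

View pics/s18.png

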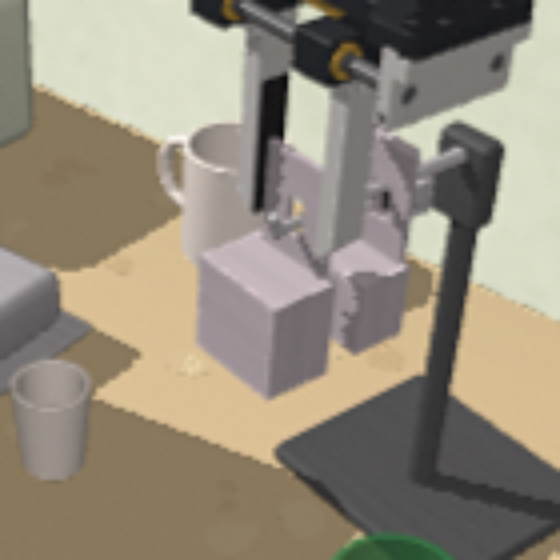

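Request:
{"method": "jog_arm", "body": {"series": [0,0,0,0,0,-0.005,-1,0,0,0,0,0,-0.0088,-1,0,0,0,0.01,-0.002,-0.0088,-1,0,0,0,0.02,-0.004,-0.0088,-1,0,0,0,0.03,-0.006,-0.0088,-1,0,0,0,0.038,-0.0076,-0.0088,-1,0,0,0,0.043,-0.0086,-0.0088,-1,0,0,0,0.045,-0.009,-0.0088,-1,0,0,0,0.045,-0.009,-0.0088,-1]}}

```text
clock: 27.6
eef_pos: [654.5, -42.7, 246.5]
eef_rot: [2.784, 1.571, 2.588]
wrist_force: [0.1, -0.2, -1.6]
finger_gap: 43.6
```

```bash
python3 - <<'E'
from held import *
from go import *
s=st()
c=manip.camera("side"); np.savez("side19.npz",**c)
W=cloud(c)
x=held(W,"large",s["eef_pos"],-.197,89)
print("line y at x",-35.5-.2*(x[0]-625),"slot top",x[2]+87)
cv2.imwrite("pics/s19.png",cv2.resize(c["color"][110:250,220:360],None,fx=4,fy=4))
E
```

```text
t 27.6 p [654.5 -42.7 246.5] toolx [-0.  0. -1.] jawyaw -0.1968 F [ 0.11 -0.17 -1.57] M [ 0.03 -0.01 -0.  ] gap 43.6 j6 -1.495
large pts 1060 origin [655.14 -41.39 157.79] yaw,pitch [-0.193 -0.   ] minus expected [-1.305  1.698  0.244] med 0.42
line y at x -41.52868029237952 slot top 244.7882268172834
```

View pics/s19.png

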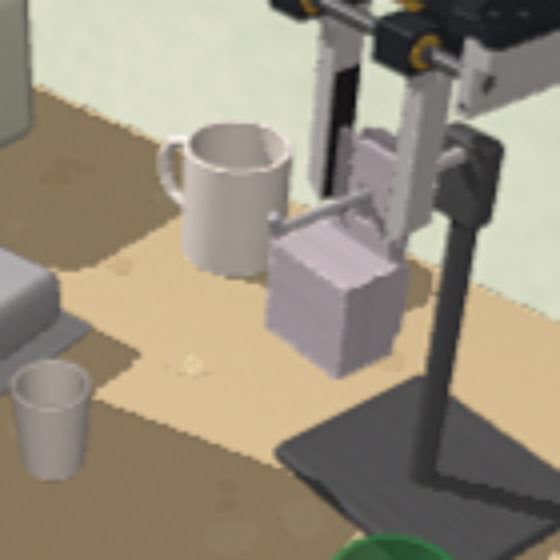

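Nested and on the line, with contact expected about 7 mm on. Feeling forward.

Request:
{"method": "jog_arm", "body": {"series": [0,0,0,0.002,-0.0004,0,-1,0,0,0,0.004,-0.0008,0,-1,0,0,0,0.006,-0.0012,0,-1,0,0,0,0.007,-0.0014,0,-1,0,0,0,0.007,-0.0014,0,-1]}}

```text
clock: 28.28
eef_pos: [661.5, -44.1, 246.5]
eef_rot: [-3.025, 1.571, 3.061]
wrist_force: [-0.2, 0.4, -1.5]
finger_gap: 43.6
```

Request:
{"method": "jog_arm", "body": {"series": [0,0,0,0.001,-0.0002,0,-1,0,0,0,0.001,-0.0002,0,-1]}}

```text
clock: 28.52
eef_pos: [662.4, -44.3, 246.5]
eef_rot: [-3.12, 1.57, 2.967]
wrist_force: [-1.6, 0.1, -1.2]
finger_gap: 43.4
```

Request:
{"method": "jog_arm", "body": {"series": [0,0,0,0.001,-0.0002,0,-1,0,0,0,0.001,-0.0002,0,-1]}}

```text
clock: 28.78
eef_pos: [663.4, -44.5, 246.5]
eef_rot: [-3.059, 1.57, 3.028]
wrist_force: [-2.0, 0.3, -0.7]
finger_gap: 43.5
```

Request:
{"method": "jog_arm", "body": {"series": [0,0,0,0.001,-0.0002,0,-1,0,0,0,0.001,-0.0002,0,-1]}}

```text
clock: 29.02
eef_pos: [664.5, -44.7, 246.5]
eef_rot: [-3.122, 1.571, 2.964]
wrist_force: [-3.0, 0.4, -0.6]
finger_gap: 43.5
```

Request:
{"method": "jog_arm", "body": {"series": [0,0,0,0.001,-0.0002,0,-1,0,0,0,0.001,-0.0002,0,-1]}}

```text
clock: 29.28
eef_pos: [665.5, -44.9, 246.5]
eef_rot: [3.123, 1.571, 2.926]
wrist_force: [-5.4, 1.1, -0.5]
finger_gap: 43.3
```

Request:
{"method": "jog_arm", "body": {"series": [0,0,0,0,0,0,-1,0,0,0,0,0,0,-1,0,0,0,0,0,0,-1,0,0,0,0,0,0,-1]}}

```text
clock: 29.78
eef_pos: [665.5, -44.9, 246.5]
eef_rot: [2.534, 1.571, 2.337]
wrist_force: [-5.0, 1.0, -1.6]
finger_gap: 43.7
```

```bash
python3 - <<'E'
from held import *
from go import *
s=st()
c=manip.camera("side"); np.savez("side20.npz",**c);st()
t=manip.camera("side");st()
W=cloud(c)
x=held(W,"large",s["eef_pos"],-.197,89)
print("line y at x",-35.5-.2*(x[0]-625),"slot top",x[2]+87)
cv2.imwrite("pics/s20.png",cv2.resize(c["color"][110:230,260:370],None,fx=5,fy=5))
E
```

```text
t 29.775 p [665.5 -44.9 246.5] toolx [-0.  0. -1.] jawyaw -0.1968 F [-5.01  1.01 -1.65] M [ 0.26  0.93 -0.03] gap 43.7 j6 -1.496
t 29.825 p [665.5 -44.9 246.5] toolx [-1.e-04  1.e-04 -1.e+00] jawyaw -0.1968 F [-6.15  0.8  -0.28] M [0.23 0.88 0.01] gap 43.8 j6 -1.496
t 29.875 p [665.5 -44.9 246.5] toolx [-1.e-04  0.e+00 -1.e+00] jawyaw -0.1968 F [-5.33  1.05 -1.11] M [ 0.2   0.84 -0.01] gap 43.5 j6 -1.496
large pts 1049 origin [665.88 -43.52 157.72] yaw,pitch [-0.191  0.004] minus expected [-1.564  1.77   0.191] med 0.46
line y at x -43.675356632840135 slot top 244.71526770305798
```

View pics/s20.png

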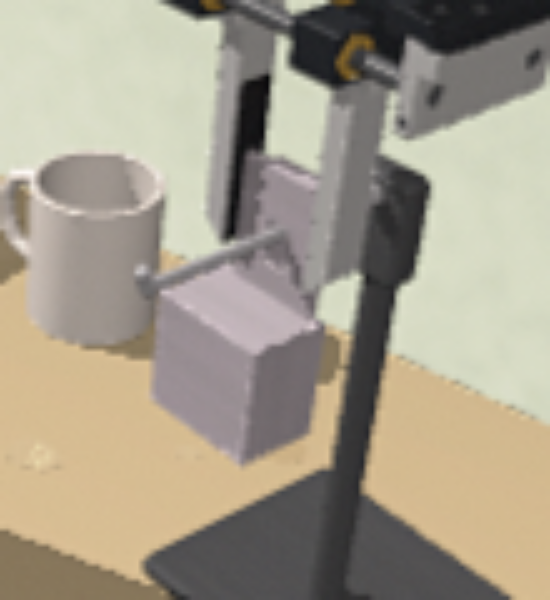

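Request:
{"method": "jog_arm", "body": {"series": [0,0,0,-0.001,0.0002,0,-1,0,0,0,-0.002,0.0004,0,-1,0,0,0,-0.0028,0.0006,0,-1,0,0,0,-0.0032,0.0006,-0.0005,-1,0,0,0,-0.0032,0.0006,-0.001,-1,0,0,0,-0.0032,0.0006,-0.0013,-1,0,0,0,-0.0032,0.0006,-0.0013,-1]}}

```text
clock: 30.75
eef_pos: [662.3, -44.3, 245.2]
eef_rot: [-0.409, 1.571, -0.606]
wrist_force: [-2.1, 0.4, -0.6]
finger_gap: 43.6
```

```bash
python3 - <<'E'
from held import *
from go import *
s=st()
c=manip.camera("side");st()
t=manip.camera("side");st()
x=held(cloud(c),"large",s["eef_pos"],-.197,89)
print("line y at x",-35.5-.2*(x[0]-625),"slot top",x[2]+87)
E
```

```text
t 30.75 p [662.3 -44.3 245.2] toolx [ 1.e-04 -1.e-04 -1.e+00] jawyaw -0.1968 F [-2.09  0.44 -0.64] M [-0.03  0.12  0.02] gap 43.6 j6 -1.496
t 30.8 p [662.3 -44.3 245.2] toolx [-0. -0. -1.] jawyaw -0.1968 F [-1.14 -0.71 -0.97] M [-0.05  0.09  0.01] gap 43.8 j6 -1.496
t 30.85 p [662.3 -44.3 245.2] toolx [-0. -0. -1.] jawyaw -0.1969 F [-0.44 -0.3  -0.59] M [-0.01  0.11 -0.02] gap 43.5 j6 -1.496
large pts 1051 origin [662.96 -43.03 156.48] yaw,pitch [-0.191  0.001] minus expected [-1.33   1.706  0.238] med 0.44
line y at x -43.09267155206023 slot top 243.48366736895142
```

Request:
{"method": "jog_arm", "body": {"series": [0,0,0,-0.0002,0,-0.0003,-1,0,0,0,-0.0002,0,-0.0003,-1,0,0,0,-0.0002,0,-0.0003,0,0,0,0,-0.0002,0,-0.0003,0.25,0,0,0,-0.0002,0,-0.0003,0.25,0,0,0,-0.0002,0,-0.0003,0.25]}}

```text
clock: 31.6
eef_pos: [662.1, -44.3, 245.0]
eef_rot: [-0.731, 1.571, -0.928]
wrist_force: [0.4, 0.3, 0.2]
finger_gap: 58.5
```

```bash
python3 - <<'E'
from held import *
from go import *
s=st()
c=manip.camera("side"); np.savez("side21.npz",**c)
x=held(cloud(c),"large",(662.1,-44.3,244.9),-.197,89)
print("line y at x",-35.5-.2*(x[0]-625),"slot top",x[2]+87)
cv2.imwrite("pics/s21.png",cv2.resize(c["color"][110:230,260:370],None,fx=5,fy=5))
E
```

```text
t 31.6 p [662.1 -44.3 245. ] toolx [ 0. -0. -1.] jawyaw -0.1968 F [0.38 0.26 0.15] M [-0.04  0.02 -0.  ] gap 58.5 j6 -1.496
large pts 1049 origin [662.81 -43.01 156.17] yaw,pitch [-0.192  0.001] minus expected [-1.247  1.682  0.275] med 0.43
line y at x -43.06283772259608 slot top 243.17456609463537
```

View pics/s21.png

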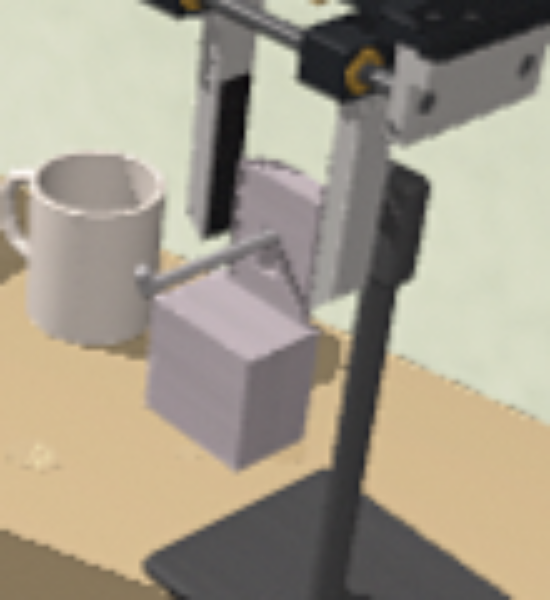

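It hangs straight with the slot edge about 2.8 mm above the axis. Withdrawing upwards and back, then a last check from both cameras.

Request:
{"method": "jog_arm", "body": {"series": [0,0,0,0,0,0.02,0.25,0,0,0,0,0,0.06,0.25,0,0,0,0,0,0.1,0.25,0,0,0,-0.05,0.04,0.1,0.25,0,0,0,-0.1,0.09,0.1,0.25,0,0,0,-0.14,0.14,0.1,0.25,0,0,0,-0.17,0.19,0.1,0.25,0,0,0,-0.19,0.24,0.1,0.25,0,0,0,-0.21,0.29,0.1,0.25,0,0,0,-0.21,0.29,0.1,0.25,0,0,0,-0.21,0.29,0.1,0.25]}}

```text
clock: 33.02
eef_pos: [452.3, 245.3, 345.0]
eef_rot: [-1.022, 1.571, -1.219]
wrist_force: [-0.0, -0.4, 0.0]
finger_gap: 58.5
```

```bash
python3 - <<'E'
from held import *
from go import *
s=st()
c=manip.camera("side"); np.savez("side22.npz",**c);t=manip.camera("top"); np.savez("top22.npz",**t)
W=cloud(c)
x=held(W,"large",(662.1,-44.3,244.9),-.197,89)
print("line y at x",-35.5-.2*(x[0]-625),"slot top",x[2]+87)
cv2.imwrite("pics/s22.png",np.hstack([cv2.resize(c["color"][110:230,265:365],None,fx=5,fy=5),cv2.resize(t["color"][100:180,260:310],None,fx=6,fy=7.5)]))
T=cloud(t)
# top camera: handle tops heights along shank
d=np.array([.98,-.199]);P=np.vstack([W.reshape(-1,3),T.reshape(-1,3)]);P=P[~np.isnan(P[:,0])]
u=(P[:,:2]-[594,-29.4])@d;v=(P[:,:2]-[594,-29.4])@[.199,.98]
k=(u>55)&(u<85)&(abs(v)<26)&(P[:,2]>254)
h,e=np.histogram(u[k],np.arange(55,86,1.));print(dict(zip(e.astype(int),h)),P[k,2].max())
# bystanders: changed vs start
s0=load("side0.npz");W0=cloud(s0)
df=np.abs(W-W0).max(-1);df[np.isnan(df)]=0
cv2.imwrite("pics/d22.png",cv2.resize(c["color"],None,fx=1.5,fy=1.5))
E
```

```text
t 33.025 p [452.3 245.3 345. ] toolx [ 1.e-04 -2.e-04 -1.e+00] jawyaw -0.1966 F [-0.05 -0.41  0.01] M [-0.02 -0.04  0.02] gap 58.5 j6 -0.948
large pts 1051 origin [662.7  -42.96 156.12] yaw,pitch [-0.191  0.004] minus expected [-1.361  1.728  0.22 ] med 0.45
line y at x -43.04003161781327 slot top 243.12024924905606
{np.int64(55): np.int64(0), np.int64(56): np.int64(0), np.int64(57): np.int64(0), np.int64(58): np.int64(0), np.int64(59): np.int64(0), np.int64(60): np.int64(0), np.int64(61): np.int64(0), np.int64(62): np.int64(0), np.int64(63): np.int64(0), np.int64(64): np.int64(6), np.int64(65): np.int64(33), np.int64(66): np.int64(44), np.int64(67): np.int64(42), np.int64(68): np.int64(18), np.int64(69): np.int64(11), np.int64(70): np.int64(18), np.int64(71): np.int64(10), np.int64(72): np.int64(14), np.int64(73): np.int64(8), np.int64(74): np.int64(14), np.int64(75): np.int64(8), np.int64(76): np.int64(7), np.int64(77): np.int64(7), np.int64(78): np.int64(14), np.int64(79): np.int64(1), np.int64(80): np.int64(1), np.int64(81): np.int64(0), np.int64(82): np.int64(0), np.int64(83): np.int64(0), np.int64(84): np.int64(0)} 268.172117567389
```

View pics/s22.png

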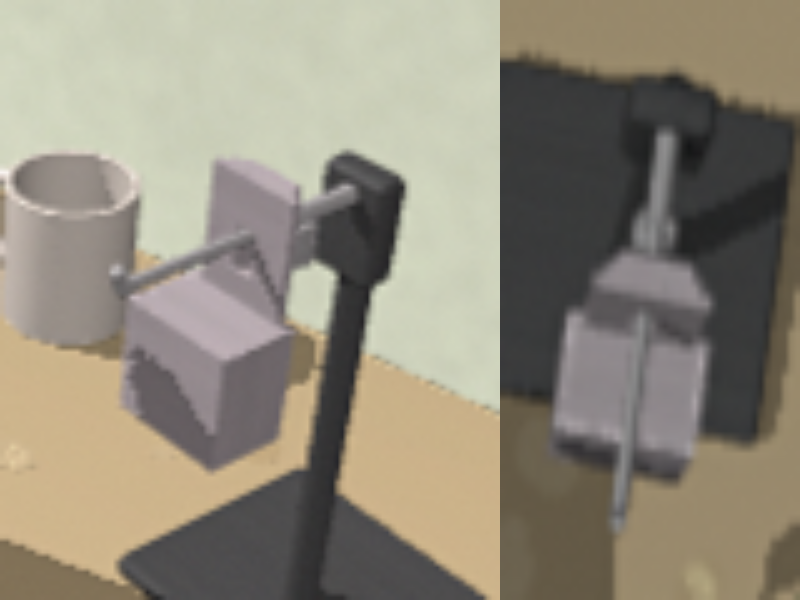

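View pics/d22.png

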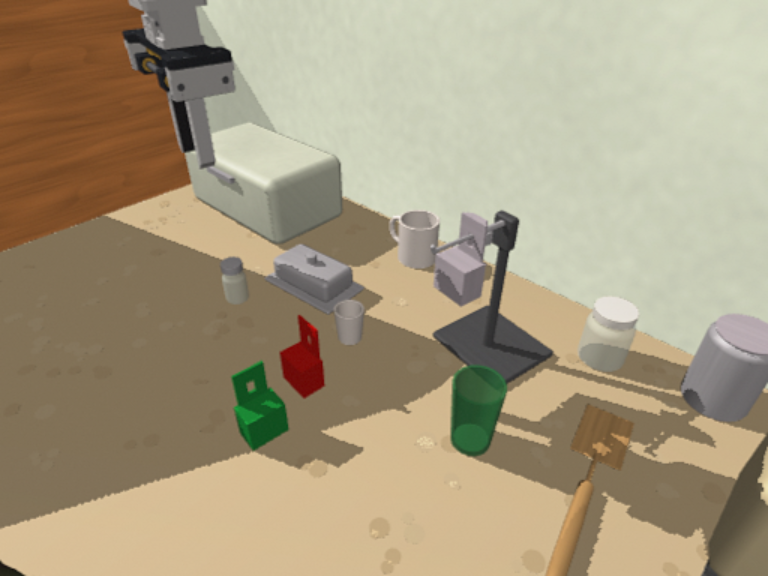

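```bash
python3 - <<'E'
from held import *
from go import *
for i in range(3):
    c=manip.camera("side");held(cloud(c),"large",(662.1,-44.3,244.9),-.197,89)
s0=load("side0.npz");W0=cloud(s0);W=cloud(c)
for n,(u,v) in {"egg":(232,213),"tumbler":(316,270),"dish":(208,180),"spat":(400,290),"spath":(383,345),"shaker":(155,187)}.items():
    a=W0[v-3:v+4,u-3:u+4].reshape(-1,3);b=W[v-3:v+4,u-3:u+4].reshape(-1,3);print(n,(np.nanmedian(b,0)-np.nanmedian(a,0)).round(1))
manip.sign_off();print("clock",manip.read_state()["clock"])
E
```

```text
large pts 1045 origin [662.93 -42.96 156.31] yaw,pitch [-0.188 -0.002] minus expected [-1.13   1.73   0.412] med 0.47
large pts 1050 origin [662.8  -43.03 156.21] yaw,pitch [-0.191  0.002] minus expected [-1.262  1.658  0.31 ] med 0.43
large pts 1052 origin [662.85 -43.05 156.22] yaw,pitch [-0.194 -0.001] minus expected [-1.216  1.64   0.325] med 0.46
egg [0.2 0.1 0.7]
tumbler [-0.4 -0.4  0.8]
dish [-0.5 -0.1  0.3]
spat [-0.1  0.1 -0. ]
spath [-0.7 -0.   0.3]
shaker [ 0.6  0.1 -0.9]
the job is handed in; nothing more can be done
the job is handed in; nothing more can be done
```

All three scoops are on the hook, hung in order: small, medium, then large. I handed the job in at about 33 s of the 72 s allowed. Each was slid back by feel, pressed for at least half a second, eased off to roughly 0.5–1 N and released. The measured pushes were about 4.4 N for the small, 4.2 N for the medium and 5.3 N for the large.

**Last checks:**
- **Large scoop:** it was at rest, upright to within about 0.005 rad. Its slot edge was about 2.8 mm above the shank axis and 0.1 mm off to the side.
- **Stack:** the three handle tops spread over about 13 mm along the shank, which fits three 4 mm handles lying flush. The small and medium were last measured before the large covered them, and both were straight then.
- **Bystanders:** the egg cup, tumbler, butter dish, spatula and shaker read within 1 mm of their starting positions. The red and green look-alikes were left alone.

**Not confirmed or disagreeing:**
- **Buffer contact:** the final contact force can't be read directly. I infer it from the stack sitting about 1 mm behind the small's first contact with the pad.
- **Camera offset:** the side camera and the robot disagreed by about 1.5 mm, so I aligned each scoop to the shank in that camera's own view.
- **Force noise:** wrist force readings were noisy by about 0.5–1 N.

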